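# Stack the pressed photo panels to cool flat under the weight

## Robot

A 7-joint arm with a two-finger parallel gripper is mounted at the origin on the work surface. World frame = base frame: x ahead of the robot, y to its left, z up, the work surface at z = 0. Lengths are in m, angles in rad, forces in N, time in s.
With the tool pointing down it reaches from about 0.35 to 0.9 m from the base axis. Payload 8.1 kg.
Tool frame: the origin (TCP) lies at the very end of the fingers, on their centre line; the grasp point (between the pads) lies 19 mm behind it; z points along the fingers, y is the line along which they close (so a half turn about z gives the same grasp; the last joint's range is limited). The gripper opens to 92 mm and grips with 3 to 60 N. Pads are 19 mm wide; open, the fingers measure 130 mm over their backs; the gripper's body (75 mm by 190 mm) begins 47 mm behind the grasp point.
Start: joints at [1.244, 0.434, 0.025, 1.573, -0.012, 1.134, -0.075], TCP at [0.139, -0.609, 0.227] pointing down, gripper open.
Joint ranges: [-2.62, 2.62], [-0.44, 2.09], [-1.27, 1.32], [0.08, 2.57], [-1.32, 4.46], [0.12, 2], [-2.74, 2.74]. Speed limits (rad/s): [2.22, 2.22, 3.01, 3.01, 3.14, 3.14, 3.14].

## Interface

Orientations are given as a rotation vector (axis times angle).
In Python, from cell import arm gives the robot as it stands.
- The arm moves only by the tool carry_out, never from a script. Its argument "commands" is a list of rows, each a list of 7 numbers: the opening, from 0 (shut) to 1 (fully open), then the shift along the tool's x, y, z each as a share of 0.025 m, from -1 to 1, then the turn, a rotation vector about the tool's x, y, z each as a share of 0.1 rad, from -1 to 1. A call has 1 to 8 rows; each row shifts and turns the commanded pose from where the row before left it, along the tool's axes as they then stand; what a row does not reach is not made up. A row lasts 1/10 s, in which the tool goes at most 50 mm and 8.59 degrees, less where a joint would pass 70% of its speed; a pose out of reach is approached as far as the arm can. A call with a number of a shift or a turn outside -1 to 1 is refused whole. A call with a gripper value outside its range is refused whole. The fingers move at their own pace and stop on an object; "squeeze" is the grip in N (left out, the last holds). Time passes only in rows, so rows that do not move let the fingers close. It gives the time, the measured TCP pose, the force, the opening and the grip force at its end, in the units of the state.
- arm.observe(): the state, without advancing time (a new reading comes with each control period).
- arm.get_image(name): name is "side" or "top"; returns a dict with "pixels" (480x640x3 uint8, red, green, blue), "range_z" (480x640 float32, m along the optical axis (not along the pixel's ray), 0 where there is no reading), "mtx" (3x3 intrinsics, pixels), "k1" (the pictures are not rectified: a ray, as slopes to the right and down, at radius r is drawn at 1 + k1 r^2 times it, then the intrinsics apply), "R" (3x3) and "t" (3): a world point X has camera coordinates R X + t. Camera axes: x right, y down, z forward; pixel columns grow to the right and rows downward; lengths in m; the calibration is good to about 2 mm. A picture is of the moment at which its call begins.
- arm.sign_off(): hands the job in; it is judged then, once.
The state is a dict: "clock": time; "joints": joint angles; "dq": joint speeds; "joint_efforts": joint torques, N m; "position": TCP position; "ee_rot": TCP orientation; "force": force on the tool from outside, world axes, zero at the start; "ft_torque": the same for the moment, N m; "width": opening from 0.0 (shut) to 1.0 (fully open); "gripper_force": force on a finger pad.
Only numpy, scipy, OpenCV 4.12 (cv2) and the standard library are available. Lean on these libraries where they do the work, as an engineer would, in place of code of your own. Each camera call takes 0.05 s, during which the arm holds its last target. There are 200 camera calls.

## Task

Get the freshly pressed photo panels cooling flat: first clear the tape roll off the panel it stands on, leaving it on the black rubber mat, and take the steel weight off the aluminium cooling plate and stand it on the bench. Then stack all the panels, flat and white face up, in one neat square pile at the middle of the plate, lengthwise along it, and stand the weight on the middle of the pile, lengthwise too. Last of all push the fan switch lever fully over - and leave the jar where it stands.

Things in the scene. Friction and masses are not known exactly. Their poses are not given: they have to be found in the camera images.
- plate: fixed grey aluminium cooling plate, 150 x 90 x 12 mm, flat on the bench; origin at the centre of its underside, x along its 150 mm length, z up
- plate_top (a point): centre of the cooling plate's top face, 12 mm above the bench, axes as the plate's; the middle of the pile belongs above this point
- weight: loose steel weight of about 0.7 kg, standing on the cooling plate at first: base slab 100 (x) x 50 (y) x 16 mm with a bridge handle along x on top; the whole is 64 mm high; origin at the centre of its underside, z up
- weight_grip (a point): middle of the weight's handle bar, 56 mm above its underside; the bar is 80 mm long along the weight's x, 18 mm wide along its y, 16 mm high; 32 mm free space below the bar between its two posts
- panel_1: loose wood-fibre photo panel with a white coated upper face, 120 (x) x 60 (y) x 12 mm, about 75 g, lying on the bench; origin at the centre of its underside, z up; the tape roll stands on this one at first
- panel_2: loose wood-fibre photo panel with a white coated upper face, 120 (x) x 60 (y) x 12 mm, about 75 g, lying on the bench; origin at the centre of its underside, z up; may be absent
- panel_3: loose wood-fibre photo panel with a white coated upper face, 120 (x) x 60 (y) x 12 mm, about 75 g, lying on the bench; origin at the centre of its underside, z up; may be absent
- panel_4: loose wood-fibre photo panel with a white coated upper face, 120 (x) x 60 (y) x 12 mm, about 75 g, lying on the bench; origin at the centre of its underside, z up; may be absent
- panel_5: loose wood-fibre photo panel with a white coated upper face, 120 (x) x 60 (y) x 12 mm, about 75 g, lying on the bench; origin at the centre of its underside, z up; may be absent
- tape_roll: loose roll of amber heat tape, a ring lying flat, 56 mm outer and 34 mm inner diameter, 45 mm high, 80 g, standing on panel_1 at first; origin at the centre of its underside, z up
- mat: fixed black rubber mat on the bench, 120 x 120 x 3 mm; origin at the centre of its underside
- fan_switch_base: fixed housing block of the fan switch; 70 (x) x 50 (y) x 25 mm, origin at the centre of its underside, x = the way the lever is pushed; the lever's hinge (along y) is 22 mm above the origin and the lever 75 mm long with a 10 mm rod
- fan_switch (a joint): fan switch lever, rad: 0 = off, leaning towards the base's -x side (roughly to the robot); 1.0 = on, leaning to its +x side; stays where it is left
- fan_switch_tip (a point): tip of the fan switch lever
- jar: bystander: loose squat jar with white lid, 56 mm diameter, 62 mm high; origin at the centre of its underside

How it is judged:
By the outcome, as a careful person would: the job done as asked, in the order asked, and still so for the second after the job is handed in, with the robot touching nothing.
Of panel_2, panel_3, panel_4, panel_5 only 2 to 4 are there at a start; the rules pass over those that are not, and their reading is None.
At some moment in a run one of tape_roll may be knocked a few centimetres aside while the robot is not near it.
Once in a run the grip may slacken for a moment while it holds something.
It also fails if it takes over 210 s, if anything falls off the work surface, if the arm or the gripper's body presses on something with over 40 N, if the wrist force passes 120 N, or if a joint passes its speed limit or range.

## Working session

There is one attempt and no reset: what is moved stays moved. The work goes in short steps, Python scripts to look and compute and a tool call to move; the robot and the scene stay as the last step left them, time stands still between calls to the robot, and variables do not carry over. Pictures are saved under pics/ and viewed, at most 14 in all, crops included, and the job is handed in when it is done.

Besides the shell and the picture viewer there is one more tool, called after ">>>" as name([rows], argument=value, ...), one row to a line, values as JSON. carry_out: Moves the arm, as the interface text tells. Shift numbers are shares of 0.025 m and turn numbers shares of 0.1 rad, none past 1 either way. Its arguments: {"type":"object","properties":{"commands":{"type":"array"},"squeeze":{"type":"number"}},"required":["commands"]}

```bash
ls; mkdir -p pics; python3 - <<'E'
from cell import arm
import cv2
s=arm.observe(); print({k:(v if not hasattr(v,'round') else v) for k,v in s.items()})
for n in("top","side"):
    im=arm.get_image(n); cv2.imwrite(f"pics/{n}0.png",im["pixels"][:,:,::-1]); print(n,im["mtx"],im["k1"],im["R"],im["t"])
E
```

```text
pics
{'clock': 0.0, 'joints': array([ 1.24438575,  0.43521721,  0.02498263,  1.57410407, -0.01159578,
        1.13399172, -0.07510598]), 'dq': array([ 2.46408761e-04, -2.12960510e-04,  4.91787201e-04, -4.68045570e-04,
       -4.32444961e-04,  9.89227588e-05, -2.33963856e-04]), 'joint_efforts': array([-7.70079059e-04, -6.67854953e+01,  9.83990729e-01, -3.14466476e+01,
       -6.06498937e-02,  4.29469091e-02,  1.56962637e-04]), 'position': array([ 0.13853965, -0.60892526,  0.22594598]), 'ee_rot': array([-3.12042504e+00, -3.50526159e-01,  5.10130771e-04]), 'force': array([ 0.26867869, -0.4880276 , -0.01426846]), 'ft_torque': array([ 0.04144528, -0.01332174,  0.00432521]), 'gripper_force': 0.0, 'width': 0.9985523871310453}
top [[566.18894227   0.         315.24875897]
 [  0.         566.18894227 240.44784842]
 [  0.           0.           1.        ]] 0.0077648771109144425 [[ 0.02610741 -0.99964952 -0.00438577]
 [-0.98304237 -0.02487659 -0.18168339]
 [ 0.18151061  0.00905468 -0.9833473 ]] [-0.01260632  0.55080594  1.1645169 ]
side [[434.99964505   0.         322.03161814]
 [  0.         434.99964505 232.06977666]
 [  0.           0.           1.        ]] 0.035314498308443035 [[-0.99204783 -0.12503877  0.01436685]
 [-0.09174919  0.64030644 -0.76262032]
 [ 0.08615792 -0.75787398 -0.64668682]] [0.56613491 0.11832159 1.08767667]
```

View pics/top0.png

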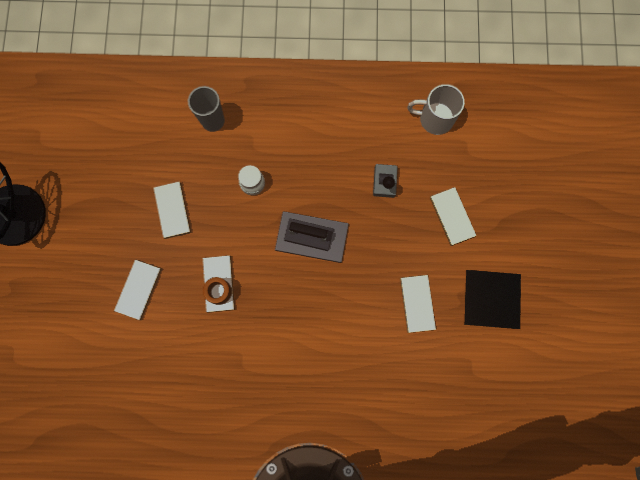

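View pics/side0.png

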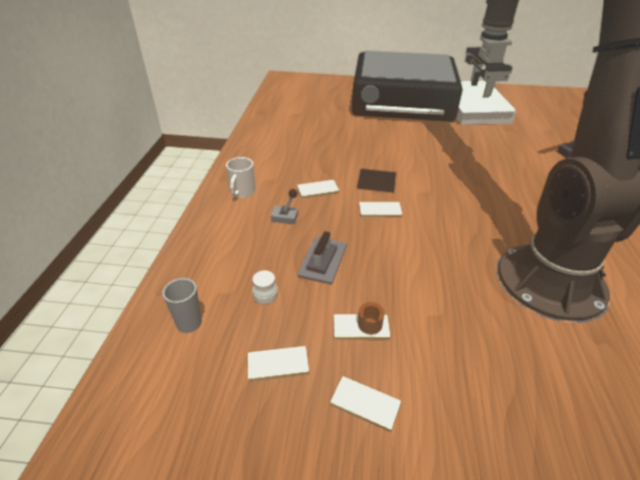

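The top view shows five panels at about (172,210), (138,290), (218,284, with the tape roll), (453,216) and (418,304). It also shows the plate and weight at (312,237), the mat at (493,299), the switch at (386,181) and the jar at (251,180). The side view agrees.

```bash
cat > h.py <<'E'
import numpy as np, cv2
from cell import arm
from scipy.spatial.transform import Rotation as Rot
def rays(im,px):
    u=cv2.undistortPoints(np.asarray(px,float).reshape(-1,1,2),im["mtx"],np.array([im["k1"],0,0,0.]))[:,0]
    d=np.c_[u,np.ones(len(u))]@im["R"]; return -im["R"].T@im["t"],d
def onplane(im,px,z):
    c,d=rays(im,px); return (c+d*((z-c[2])/d[:,2])[:,None])[:,:2]
def cloud(im):
    v,u=np.mgrid[:480,:640]; c,d=rays(im,np.c_[u.ravel(),v.ravel()])
    return (c+d*im["range_z"].reshape(-1,1)).reshape(480,640,3)
def project(im,X):
    return cv2.projectPoints(np.asarray(X,float).reshape(-1,3),cv2.Rodrigues(im["R"])[0],im["t"],im["mtx"],np.array([im["k1"],0,0,0.]))[0][:,0]
def blobs(im,mask,z,amin=100):
    out=[]
    for c in cv2.findContours(mask.astype(np.uint8)*255,cv2.RETR_EXTERNAL,cv2.CHAIN_APPROX_NONE)[0]:
        if cv2.contourArea(c)<amin: continue
        m=c[:,0].mean(0); (x,y),(w,h),a=cv2.minAreaRect(onplane(im,c[:,0],z).astype(np.float32)*1000)
        if w<h: w,h,a=h,w,a+90
        a=(a+90)%180-90
        out.append((m.round(),round(x/1000,4),round(y/1000,4),round(w,1),round(h,1),round(a,1)))
    return out
def white(im):
    p=im["pixels"].astype(int); return (p.min(2)>130)&(p.max(2)-p.min(2)<50)
def show(im,n,box=None,s=1):
    p=im["pixels"][:,:,::-1]
    if box: p=p[box[1]:box[3],box[0]:box[2]]
    cv2.imwrite("pics/"+n,cv2.resize(p,None,fx=s,fy=s,interpolation=cv2.INTER_CUBIC))
E
python3 - <<'E'
from h import *
im=arm.get_image("top"); P=cloud(im); p=im["pixels"].astype(int)
print("cam",-im["R"].T@im["t"])
roi=np.zeros((480,640),bool); roi[80:345,60:600]=1
print("white");[print(b) for b in blobs(im,white(im)&roi,.012)]
dark=(p.max(2)<35)&roi
print("dark@3mm");[print(b) for b in blobs(im,dark,.003)]
grey=(p.max(2)-p.min(2)<40)&roi&(p.max(2)<130)
print("grey@12");[print(b) for b in blobs(im,grey,.012)]
for q in [(312,237),(290,245),(493,299),(386,181),(389,182),(251,177),(218,284),(218,291),(207,291),(172,210),(30,350)]:
    print(q,p[q[1],q[0]],P[q[1],q[0]].round(4))
show(im,"crop1.png",(190,150,420,330),3.4)
E
```

```text
cam [ 0.33042253 -0.00944406  1.24514155]
white
(array([219., 306.]), 0.4093, 0.206, 59.2, 23.8, -88.5)
(array([418., 303.]), 0.4255, -0.2241, 118.2, 58.5, 7.7)
(array([137., 289.]), 0.4403, 0.3887, 118.6, 58.3, -17.6)
(array([216., 268.]), 0.4913, 0.2169, 58.9, 51.2, -81.3)
(array([453., 216.]), 0.6226, -0.3037, 117.7, 58.6, 22.4)
(array([171., 209.]), 0.6216, 0.3265, 118.0, 57.9, 15.3)
(array([249., 176.]), 0.7026, 0.1546, 47.8, 47.0, -88.6)
(array([446., 101.]), 0.893, -0.2911, 81.9, 81.0, -0.5)
dark@3mm
(array([493., 299.]), 0.4401, -0.3883, 119.2, 119.0, 86.4)
grey@12
(array([214., 290.]), 0.4436, 0.2198, 33.0, 26.2, 3.3)
(array([227., 292.]), 0.4426, 0.1989, 58.1, 38.3, 8.7)
(array([492., 299.]), 0.4393, -0.3854, 118.9, 118.9, 86.6)
(array([312., 237.]), 0.5668, 0.0104, 149.7, 90.7, 80.7)
(array([254., 186.]), 0.6803, 0.1419, 53.6, 37.6, -58.6)
(array([385., 180.]), 0.7, -0.1521, 75.3, 51.8, -2.8)
(array([430., 116.]), 0.8566, -0.2562, 115.6, 72.8, 65.1)
(array([446.,  99.]), 0.8999, -0.2939, 75.6, 63.5, 68.0)
(array([207., 108.]), 0.8604, 0.2622, 113.3, 69.4, 20.4)
(312, 237) [59 51 50] [0.5626 0.0091 0.0278]
(290, 245) [101  93  92] [0.5461 0.0574 0.0136]
(493, 299) [20 17 15] [ 0.4393 -0.3888  0.0054]
(386, 181) [30 20 17] [ 0.6708 -0.1433  0.1048]
(389, 182) [33 26 23] [ 0.669  -0.1496  0.1039]
(251, 177) [182 186 173] [0.6847 0.1443 0.0641]
(218, 284) [86 67 52] [0.4553 0.2107 0.0182]
(218, 291) [148 140 132] [0.4406 0.2108 0.0127]
(207, 291) [104  54  22] [0.4359 0.2257 0.0586]
(172, 210) [184 188 178] [0.6191 0.3241 0.0126]
(30, 350) [142  79  31] [ 0.3041  0.6131 -0.0033]
```

View pics/crop1.png

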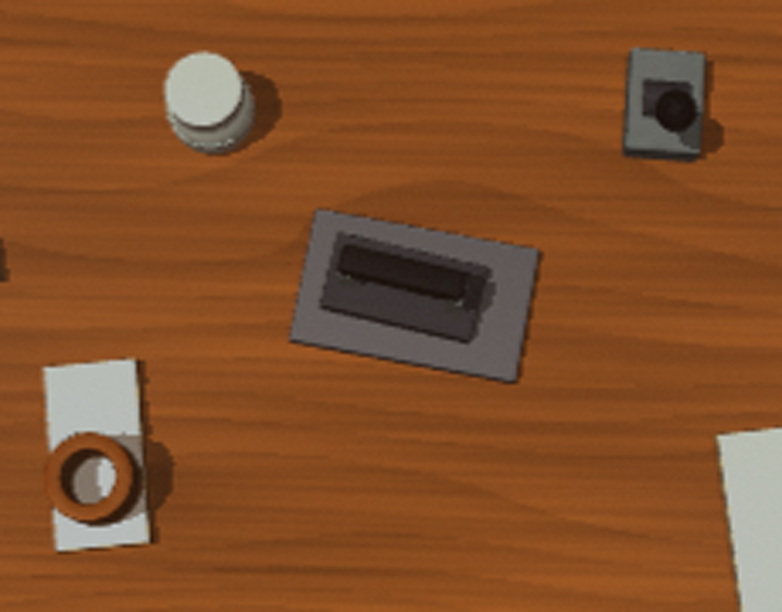

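The crop shows the tape ring centred near the low end of panel 1, the weight on the plate with its handle along the plate's length, and the switch lever leaning towards the robot.

```bash
cat >> h.py <<'E'
def roi(x0,y0,x1,y1):
    m=np.zeros((480,640),bool); m[y0:y1,x0:x1]=1; return m
def amber(im):
    p=im["pixels"].astype(int); P=cloud(im); return (P[...,2]>.03)&(P[...,2]<.075)&(p[...,0]-p[...,2]>45)&roi(60,150,600,345)
def plan(x,y,z,closing):
    """remaining move: turn about tool z, then shift in the turned tool axes, in move units"""
    s=arm.observe(); R=Rot.from_rotvec(s["ee_rot"]).as_matrix(); p=s["position"]
    c=np.degrees(np.arctan2(R[1,1],R[0,1])); d=(closing-c+90)%180-90
    t=-np.radians(d); Rn=R@Rot.from_rotvec([0,0,t]).as_matrix()
    tilt=R[:,2].round(4)
    v=Rn.T@(np.array([x,y,z])-p)
    print("t%.1f pos"%s["clock"],p.round(4),"closing %.2f"%c,"z",tilt,"q7 %.2f"%s["joints"][6],"w %.3f"%s["width"])
    print("  turn(z) units %.2f"%(t/.1),"shift units",(v/.025).round(2), "noturn shift",(R.T@(np.array([x,y,z])-p)/.025).round(2))
E
python3 - <<'E'
from h import *
im=arm.get_image("top"); p=im["pixels"].astype(int); P=cloud(im)
print("tape",blobs(im,amber(im),.057))
m=roi(280,210,345,265)
bar=(P[...,2]>.062)&(P[...,2]<.09)&m
print("bar",bar.sum(),blobs(im,bar,.076,30)); q=P[bar]; print(q.mean(0))
slab=(P[...,2]>.02)&(P[...,2]<.09)&m
print("slab",blobs(im,slab,.028,30))
m=roi(365,155,410,205)
print("sw",blobs(im,(P[...,2]>.018)&(P[...,2]<.032)&m,.025,30))
tip=(P[...,2]>.07)&m; print("tip",tip.sum(),P[tip].mean(0),P[tip].max(0))
plan(.45,-.25,.2,98)
E
```

```text
tape [(array([216., 290.]), 0.4387, 0.2083, 54.1, 52.9, -42.7)]
bar 346 [(array([308., 230.]), 0.5683, 0.0172, 79.9, 19.8, 78.2)]
[0.56851366 0.01705658 0.07529849]
slab [(array([309., 234.]), 0.569, 0.0172, 99.9, 51.5, 78.2)]
sw [(array([385., 180.]), 0.6979, -0.1508, 71.3, 50.5, -2.9)]
tip 126 [ 0.65039578 -0.14142288  0.16454524] [ 0.68361298 -0.00944406  1.24514155]
t0.2 pos [ 0.1386 -0.6091  0.2262] closing -77.18 z [-3.e-04  9.e-04 -1.e+00] q7 -0.08 w 1.006
  turn(z) units 0.84 shift units [ 14.34 -12.49   1.06] noturn shift [ 15.33 -11.24   1.06]
```

>>> carry_out([
  [1,0.96,-0.7,0.07,0,0,0],
  [1,0.96,-0.7,0.07,0,0,0],
  [1,0.96,-0.7,0.07,0,0,0],
  [1,0.96,-0.7,0.07,0,0,0],
  [1,0.96,-0.7,0.07,0,0,0],
  [1,0.96,-0.7,0.07,0,0,0],
  [1,0.96,-0.7,0.07,0,0,0],
  [1,0.96,-0.7,0.07,0,0,0],
])

```text
clock: 1.0
position: [0.2954, -0.4293, 0.2126]
ee_rot: [-3.122, -0.351, 0.0]
force: [0.9, 0.2, 0.2]
width: 0.997
gripper_force: 0.0
```

>>> carry_out([
  [1,0.96,-0.7,0.07,0,0,0],
  [1,0.96,-0.7,0.07,0,0,0],
  [1,0.96,-0.7,0.07,0,0,0],
  [1,0.96,-0.7,0.07,0,0,0],
  [1,0.96,-0.7,0.07,0,0,0],
  [1,0.96,-0.7,0.07,0,0,0],
  [1,0.96,-0.7,0.07,0,0,0],
  [1,0.96,-0.7,0.07,0,0,0],
])

```text
clock: 1.8
position: [0.4516, -0.2502, 0.1986]
ee_rot: [3.122, 0.351, -0.0]
force: [0.2, 0.4, -0.6]
width: 0.998
gripper_force: 0.0
```

>>> carry_out([
  [1,0.18,-0.9,0,0,0,0],
  [1,0.18,-0.9,0,0,0,0],
  [1,0.18,-0.9,0,0,0,0],
  [1,0.18,-0.9,0,0,0,0],
  [1,0.18,-0.9,0,0,0,0],
  [1,0.18,-0.9,0,0,0,0],
  [1,0.18,-0.9,0,0,0,0],
  [1,0.18,-0.9,0,0,0,0],
])

```text
clock: 2.6
position: [0.446, -0.0669, 0.1987]
ee_rot: [3.122, 0.35, -0.0]
force: [1.0, 0.2, -0.5]
width: 1.0
gripper_force: 0.0
```

>>> carry_out([
  [1,0.18,-0.9,0.4,0,0,0],
  [1,0.18,-0.9,0.4,0,0,0],
  [1,0.18,-0.9,0.4,0,0,0],
  [1,0.18,-0.9,0.4,0,0,0],
  [1,0,0,0,0,0,0],
  [1,0,0,0,0,0,0],
  [1,0,0,0,0,0,0],
  [1,0,0,0,0,0,0],
])

```text
clock: 3.4
position: [0.444, 0.023, 0.159]
ee_rot: [3.122, 0.348, 0.001]
force: [0.5, 0.2, 0.2]
width: 1.001
gripper_force: 0.0
```

```bash
python3 - <<'E'
from h import *
im=arm.get_image("top"); show(im,"a.png")
print("tape",blobs(im,amber(im),.057))
plan(.4385,.2085,.028,100)
s=arm.observe(); print(s["joints"].round(2),s["force"].round(1))
E
```

```text
tape [(array([216., 290.]), 0.4387, 0.2083, 54.1, 52.9, -42.7)]
t3.5 pos [0.444  0.0232 0.159 ] closing -77.27 z [ 6.e-04 -3.e-04 -1.e+00] q7 -1.64 w 1.001
  turn(z) units 0.48 shift units [ 1.07 -7.34  5.24] noturn shift [ 1.42 -7.28  5.24]
[ 0.12  0.25 -0.35  2.06  0.11  0.85 -1.64] [ 0.3  0.2 -0.4]
```

>>> carry_out([
  [1,0.18,-0.91,0,0,0,0],
  [1,0.18,-0.91,0,0,0,0],
  [1,0.18,-0.91,0,0,0,0],
  [1,0.18,-0.91,0,0,0,0],
  [1,0.18,-0.91,0,0,0,0],
  [1,0.18,-0.91,0,0,0,0],
  [1,0.18,-0.91,0,0,0,0],
  [1,0.18,-0.91,0,0,0,0],
])

```text
clock: 4.25
position: [0.4388, 0.2098, 0.1589]
ee_rot: [3.122, 0.349, 0.001]
force: [0.5, 0.5, 0.3]
width: 1.0
gripper_force: 0.0
```

>>> carry_out([
  [1,0,0,0.87,0,0,0],
  [1,0,0,0.87,0,0,0],
  [1,0,0,0.87,0,0,0],
  [1,0,0,0.87,0,0,0],
  [1,0,0,0.87,0,0,0],
  [1,0,0,0.87,0,0,0],
  [1,0,0,0,0,0,0],
])

```text
clock: 4.95
position: [0.4374, 0.208, 0.0263]
ee_rot: [3.12, 0.349, -0.006]
force: [-1.3, -0.5, 0.7]
width: 1.003
gripper_force: 0.0
```

>>> carry_out([
  [0.3,0,0,0,0,0,0],
  [0.3,0,0,0,0,0,0],
  [0.3,0,0,0,0,0,0],
  [0.3,0,0,0,0,0,0],
  [0.3,0,0,0,0,0,0],
  [0.3,0,0,0,0,0,0],
  [0.3,0,0,0,0,0,0],
  [0.3,0,0,0,0,0,0],
], squeeze=25)

```text
clock: 5.75
position: [0.4388, 0.2095, 0.0287]
ee_rot: [3.122, 0.351, 0.001]
force: [-0.3, -0.4, 6.7]
width: 0.605
gripper_force: 25.0
```

```bash
python3 - <<'E'
from h import *
plan(.4401,-.3885,.02,103)
s=arm.observe(); print(s["joints"].round(2),s["force"].round(1),s["gripper_force"])
E
```

```text
t5.8 pos [0.4388 0.2095 0.0287] closing -77.18 z [ 8.e-04 -1.e-04 -1.e+00] q7 -2.20 w 0.605
  turn(z) units -0.03 shift units [-5.33 23.32  0.35] noturn shift [-5.26 23.33  0.35]
[-0.3   0.51 -0.34  2.09  0.3   0.59 -2.2 ] [-0.3 -0.4  6.7] 25.00084714964032
```

>>> carry_out([
  [0.3,0,0,-0.4,0,0,0],
  [0.3,0,0,-0.6,0,0,0],
  [0.3,0,0,-0.6,0,0,0],
  [0.3,0,0,0,0,0,0],
  [0.3,-0.1,0.43,0,0,0,0],
  [0.3,-0.19,0.83,0,0,0,0],
  [0.3,-0.19,0.83,0,0,0,0],
  [0.3,-0.19,0.83,0,0,0,0],
])

```text
clock: 6.55
position: [0.4375, 0.1327, 0.0674]
ee_rot: [3.121, 0.35, -0.003]
force: [0.4, 0.2, -1.5]
width: 0.603
gripper_force: 25.0
```

>>> carry_out([
  [0.3,-0.19,0.83,0,0,0,0],
  [0.3,-0.19,0.83,0,0,0,0],
  [0.3,-0.19,0.83,0,0,0,0],
  [0.3,-0.19,0.83,0,0,0,0],
  [0.3,-0.19,0.83,0,0,0,0],
  [0.3,-0.19,0.83,0,0,0,0],
  [0.3,-0.19,0.83,0,0,0,0],
  [0.3,-0.19,0.83,0,0,0,0],
])

```text
clock: 7.35
position: [0.4369, -0.0374, 0.0675]
ee_rot: [3.122, 0.35, -0.003]
force: [0.5, 0.2, -0.1]
width: 0.604
gripper_force: 25.0
```

>>> carry_out([
  [0.3,-0.19,0.83,0,0,0,0],
  [0.3,-0.19,0.83,0,0,0,0],
  [0.3,-0.19,0.83,0,0,0,0],
  [0.3,-0.19,0.83,0,0,0,0],
  [0.3,-0.19,0.83,0,0,0,0],
  [0.3,-0.19,0.83,0,0,0,0],
  [0.3,-0.19,0.83,0,0,0,0],
  [0.3,-0.19,0.83,0,0,0,0],
])

```text
clock: 8.15
position: [0.4364, -0.2073, 0.0673]
ee_rot: [-3.121, -0.35, 0.003]
force: [-0.7, 0.1, -0.9]
width: 0.601
gripper_force: 25.0
```

>>> carry_out([
  [0.3,-0.19,0.83,0,0,0,0],
  [0.3,-0.19,0.83,0,0,0,0],
  [0.3,-0.19,0.83,0,0,0,0],
  [0.3,-0.19,0.83,0,0,0,0],
  [0.3,-0.19,0.83,0,0,0,0],
  [0.3,-0.19,0.83,0,0,0,0],
  [0.3,-0.19,0.83,0,0,0,0],
  [0.3,-0.19,0.83,0,0,0,0],
])

```text
clock: 8.95
position: [0.436, -0.3773, 0.0671]
ee_rot: [-3.121, -0.35, 0.003]
force: [-0.1, 1.2, -0.2]
width: 0.601
gripper_force: 25.0
```

>>> carry_out([
  [0.3,0,0,0,0,0,0],
  [0.3,0,0,0,0,0,0],
])

```text
clock: 9.15
position: [0.4363, -0.3764, 0.0672]
ee_rot: [-3.121, -0.348, 0.002]
force: [-0.3, -0.0, -0.4]
width: 0.604
gripper_force: 25.0
```

```bash
python3 - <<'E'
from h import *
plan(.4401,-.3885,.0205,102.8)
im=arm.get_image("top"); show(im,"b.png")
E
```

```text
t9.2 pos [ 0.4363 -0.3764  0.0672] closing -77.26 z [-0.0016  0.0011 -1.    ] q7 -0.94 w 0.604
  turn(z) units -0.01 shift units [0.04 0.51 1.87] noturn shift [0.04 0.51 1.87]
```

View pics/b.png

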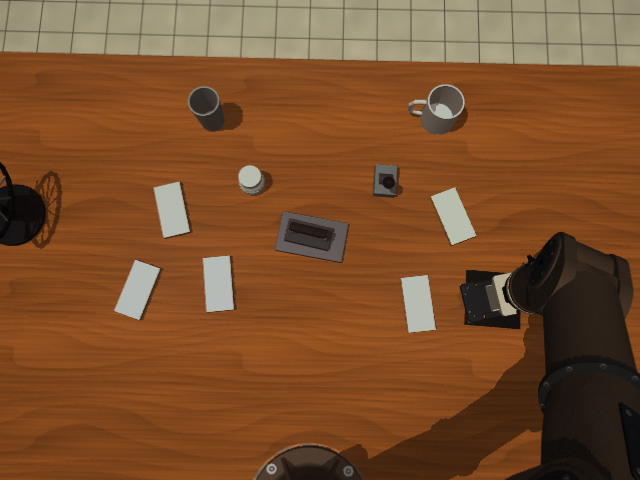

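The tape is held over the mat at about (490,299), and panel 1 at (218,284) is clear.

>>> carry_out([
  [0.3,0,0.25,0.5,0,0,0],
  [0.3,0,0.25,0.6,0,0,0],
  [0.3,0,0,0.5,0,0,0],
  [0.3,0,0,0.27,0,0,0],
  [0.3,0,0,0,0,0,0],
  [1,0,0,0,0,0,0],
  [1,0,0,0,0,0,0],
  [1,0,0,0,0,0,0],
])

```text
clock: 10.0
position: [0.4406, -0.3885, 0.0216]
ee_rot: [3.122, 0.351, 0.0]
force: [0.0, -1.2, -1.2]
width: 0.814
gripper_force: 0.0
```

>>> carry_out([
  [1,0,0,0,0,0,0],
  [1,0,0,-0.8,0,0,0],
  [1,0,0,-0.9,0,0,0],
  [1,0,0,-0.9,0,0,0],
  [1,0,0,-0.9,0,0,0],
  [1,0,0,-0.9,0,0,0],
  [1,0,0,0,0,0,0],
])

```text
clock: 10.7
position: [0.4421, -0.3896, 0.1348]
ee_rot: [3.118, 0.35, 0.006]
force: [-0.1, 0.5, 0.8]
width: 1.0
gripper_force: 0.0
```

```bash
python3 - <<'E'
from h import *
plan(.5685,.0172,.12,-11.8)
im=arm.get_image("top"); print(blobs(im,white(im)&roi(195,245,245,320),.012))
E
```

```text
t10.7 pos [ 0.4421 -0.3896  0.1348] closing -77.19 z [ 0.0044 -0.0035 -1.    ] q7 -0.89 w 1.000
  turn(z) units -11.41 shift units [16.96  1.62  0.56] noturn shift [  8.54 -14.75   0.56]
[(array([218., 283.]), 0.4579, 0.2124, 118.2, 58.4, 7.3)]
```

>>> carry_out([
  [1,0,0,0,0,0,-0.95],
  [1,0,0,0,0,0,-0.95],
  [1,0,0,0,0,0,-0.95],
  [1,0,0,0,0,0,-0.95],
  [1,0,0,0,0,0,-0.95],
  [1,0,0,0,0,0,-0.95],
  [1,0,0,0,0,0,-0.95],
  [1,0,0,0,0,0,-0.95],
])

```text
clock: 11.55
position: [0.4399, -0.3881, 0.1303]
ee_rot: [-2.765, -1.488, 0.001]
force: [0.5, 1.3, -0.2]
width: 1.003
gripper_force: 0.0
```

>>> carry_out([
  [1,0,0,0,0,0,-0.95],
  [1,0,0,0,0,0,-0.95],
  [1,0,0,0,0,0,-0.95],
  [1,0,0,0,0,0,-0.96],
  [1,0.94,0.09,0,0,0,0],
  [1,0.94,0.09,0,0,0,0],
  [1,0.94,0.09,0,0,0,0],
  [1,0.94,0.09,0,0,0,0],
])

```text
clock: 12.35
position: [0.468, -0.2972, 0.1304]
ee_rot: [-2.437, -1.98, 0.001]
force: [0.9, 0.8, -0.1]
width: 0.999
gripper_force: 0.0
```

>>> carry_out([
  [1,0.94,0.09,0,0,0,0],
  [1,0.94,0.09,0,0,0,0],
  [1,0.94,0.09,0,0,0,0],
  [1,0.94,0.09,0,0,0,0],
  [1,0.94,0.09,0,0,0,0],
  [1,0.94,0.09,0,0,0,0],
  [1,0.94,0.09,0,0,0,0],
  [1,0.94,0.09,0,0,0,0],
])

```text
clock: 13.15
position: [0.5241, -0.117, 0.1305]
ee_rot: [-2.437, -1.98, 0.001]
force: [0.1, -0.1, 0.6]
width: 1.0
gripper_force: 0.0
```

>>> carry_out([
  [1,0.94,0.09,0,0,0,0],
  [1,0.94,0.09,0,0,0,0],
  [1,0.94,0.09,0,0,0,0],
  [1,0.94,0.09,0,0,0,0],
  [1,0.94,0.09,0,0,0,0],
  [1,0.94,0.09,0,0,0,0],
  [1,0,0,0,0,0,0],
  [1,0,0,0,0,0,0],
])

```text
clock: 13.95
position: [0.5661, 0.0175, 0.1306]
ee_rot: [-2.436, -1.982, 0.002]
force: [-0.0, -0.3, 0.5]
width: 1.005
gripper_force: 0.0
```

```bash
python3 - <<'E'
from h import *
plan(.5685,.0172,.050,-11.8)
print(arm.observe()["joints"].round(2))
im=arm.get_image("side"); show(im,"c.png",(200,120,500,360),2.5)
E
```

```text
t13.9 pos [0.5661 0.0175 0.1306] closing -11.74 z [-1.5e-03 -1.0e-04 -1.0e+00] q7 -0.68 w 1.005
  turn(z) units 0.01 shift units [0.01 0.1  3.22] noturn shift [0.01 0.1  3.22]
[ 0.34  0.53 -0.66  1.79  0.39  0.96 -0.68]
```

View pics/c.png

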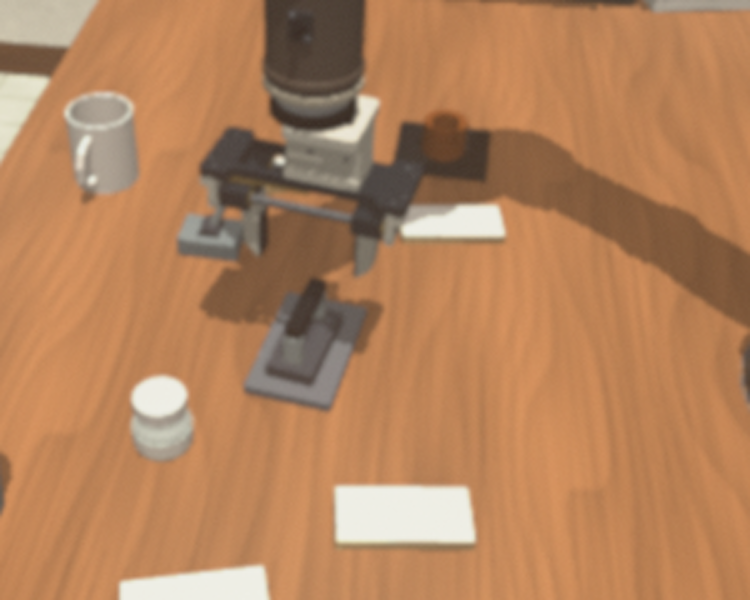

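The gripper is centred above the weight's handle, and the tape stands on the mat.

>>> carry_out([
  [1,0,0.1,0.8,0,0,0],
  [1,0,0,0.8,0,0,0],
  [1,0,0,0.8,0,0,0],
  [1,0,0,0.8,0,0,0],
  [0.05,0,0,0,0,0,0],
  [0.05,0,0,0,0,0,0],
  [0.05,0,0,0,0,0,0],
  [0.05,0,0,0,0,0,0],
], squeeze=60)

```text
clock: 14.8
position: [0.5698, 0.0166, 0.0525]
ee_rot: [2.438, 1.98, 0.002]
force: [-0.1, -0.2, 0.2]
width: 0.702
gripper_force: 0.0
```

>>> carry_out([
  [0.05,0,0,0,0,0,0],
  [0.05,0,0,0,0,0,0],
  [0.05,0,0,0,0,0,0],
  [0.05,0,0,0,0,0,0],
  [0.05,0,0,0,0,0,0],
])

```text
clock: 15.3
position: [0.5691, 0.0168, 0.0515]
ee_rot: [2.438, 1.981, -0.0]
force: [-0.1, -0.0, 0.7]
width: 0.262
gripper_force: 0.0
```

```bash
python3 - <<'E'
from h import *
plan(.405,.0,.065,-11.8)
s=arm.observe(); print(s["force"].round(1),s["gripper_force"])
E
```

```text
t15.3 pos [0.5691 0.0168 0.0515] closing -11.80 z [ 0.e+00 -1.e-04 -1.e+00] q7 -0.76 w 0.262
  turn(z) units -0.00 shift units [-2.   -6.29 -0.54] noturn shift [-2.   -6.29 -0.54]
[-0.1 -0.   0.7] 0.0
```

>>> carry_out([
  [0.05,0,0,0,0,0,0],
  [0.05,0,0,0,0,0,0],
  [0.05,0,0,0,0,0,0],
  [0.05,0,0,0,0,0,0],
  [0.05,0,0,-0.3,0,0,0],
  [0.05,0,0,-0.4,0,0,0],
  [0.05,0,0,0,0,0,0],
])

```text
clock: 16.0
position: [0.5695, 0.017, 0.0703]
ee_rot: [2.437, 1.981, 0.002]
force: [0.1, 0.2, -7.1]
width: 0.193
gripper_force: 60.0
```

>>> carry_out([
  [0.05,-0.25,-0.79,0,0,0,0],
  [0.05,-0.25,-0.79,0,0,0,0],
  [0.05,-0.25,-0.79,0,0,0,0],
  [0.05,-0.25,-0.79,0,0,0,0],
  [0.05,-0.25,-0.79,0,0,0,0],
  [0.05,-0.25,-0.79,0,0,0,0],
  [0.05,-0.25,-0.79,0,0,0,0],
  [0.05,-0.25,-0.79,0,0,0,0],
])

```text
clock: 16.8
position: [0.4033, 0.0001, 0.0692]
ee_rot: [2.438, 1.981, 0.0]
force: [-0.8, -0.1, -6.7]
width: 0.191
gripper_force: 60.0
```

>>> carry_out([
  [0.05,0,0,0,0,0,0],
  [0.05,0,0,0,0,0,0],
])

```text
clock: 17.0
position: [0.4043, 0.0001, 0.0693]
ee_rot: [2.437, 1.981, 0.001]
force: [0.3, -0.7, -7.4]
width: 0.192
gripper_force: 60.0
```

```bash
python3 - <<'E'
from h import *
plan(.405,.0,.0395,-11.8)
s=arm.observe(); print(s["force"].round(1),s["gripper_force"])
E
```

```text
t17.0 pos [4.043e-01 1.000e-04 6.930e-02] closing -11.80 z [ 8.e-04 -4.e-04 -1.e+00] q7 -0.77 w 0.192
  turn(z) units -0.00 shift units [0.   0.03 1.19] noturn shift [0.   0.03 1.19]
[ 0.3 -0.7 -7.4] 59.9972140789032
```

>>> carry_out([
  [0.05,0,0,0.4,0,0,0],
  [0.05,0,0,0.4,0,0,0],
  [0.05,0,0,0.25,0,0,0],
  [0.05,0,0,0.14,0,0,0],
  [0.05,0,0,0,0,0,0],
  [1,0,0,0,0,0,0],
  [1,0,0,0,0,0,0],
  [1,0,0,0,0,0,0],
])

```text
clock: 17.8
position: [0.4048, 0.0004, 0.0393]
ee_rot: [2.438, 1.981, 0.001]
force: [-0.9, -0.3, 0.4]
width: 0.404
gripper_force: 0.0
```

>>> carry_out([
  [1,0,0,0,0,0,0],
  [1,0,0,0,0,0,0],
  [1,0,0,-0.8,0,0,0],
  [1,0,0,-0.9,0,0,0],
  [1,0,0,-0.9,0,0,0],
  [1,0,0,-0.9,0,0,0],
  [1,0,0,0,0,0,0],
])

```text
clock: 18.5
position: [0.4059, 0.0003, 0.1289]
ee_rot: [2.436, 1.979, 0.005]
force: [-0.3, -0.3, -0.3]
width: 0.984
gripper_force: 0.0
```

```bash
python3 - <<'E'
from h import *
plan(.4579,.2124,.12,97.3)
im=arm.get_image("top"); P=cloud(im); p=im["pixels"].astype(int)
m=(P[...,2]>.007)&(P[...,2]<.02)&(p.max(2)-p.min(2)<40)&roi(265,200,360,275)
print("plate",blobs(im,m,.012)); show(im,"d.png",(200,140,520,340),2.4)
E
```

```text
t18.5 pos [4.059e-01 3.000e-04 1.289e-01] closing -11.83 z [ 4.4e-03 -4.0e-04 -1.0e+00] q7 -0.64 w 0.984
  turn(z) units 12.37 shift units [ 3.14 -8.15  0.36] noturn shift [8.73 0.3  0.36]
plate [(array([311., 234.]), 0.567, 0.0102, 149.7, 90.1, 80.9)]
```

View pics/d.png

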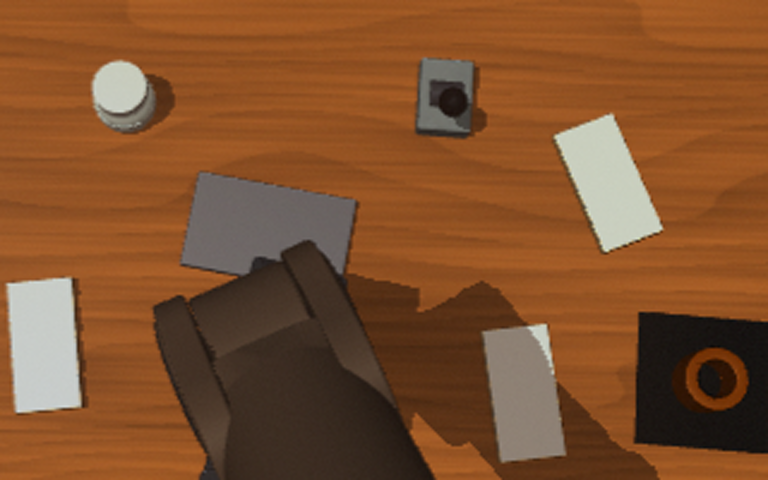

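The plate is clear at about (311,234). The tape stands on the mat, and the weight is on the bench under the arm.

>>> carry_out([
  [1,0,0,0,0,0,0.95],
  [1,0,0,0,0,0,0.95],
  [1,0,0,0,0,0,0.95],
  [1,0,0,0,0,0,0.95],
  [1,0,0,0,0,0,0.95],
  [1,0,0,0,0,0,0.95],
  [1,0,0,0,0,0,0.95],
  [1,0,0,0,0,0,0.95],
])

```text
clock: 19.35
position: [0.4035, -0.0, 0.1256]
ee_rot: [-3.001, -0.929, 0.003]
force: [-0.4, -0.9, -0.2]
width: 1.005
gripper_force: 0.0
```

>>> carry_out([
  [1,0,0,0,0,0,0.95],
  [1,0,0,0,0,0,0.95],
  [1,0,0,0,0,0,0.95],
  [1,0,0,0,0,0,0.95],
  [1,0,0,0,0,0,0.95],
  [1,0.35,-0.9,0,0,0,0],
  [1,0.35,-0.9,0,0,0,0],
  [1,0.35,-0.9,0,0,0,0],
])

```text
clock: 20.15
position: [0.4211, 0.0709, 0.1256]
ee_rot: [3.134, 0.202, -0.002]
force: [0.3, -0.6, -0.4]
width: 0.997
gripper_force: 0.0
```

>>> carry_out([
  [1,0.35,-0.9,0,0,0,0],
  [1,0.35,-0.9,0,0,0,0],
  [1,0.35,-0.9,0,0,0,0],
  [1,0.35,-0.9,0,0,0,0],
  [1,0.35,-0.9,0,0,0,0],
  [1,0.35,-0.9,0,0,0,0],
  [1,0,0,0,0,0,0],
])

```text
clock: 20.85
position: [0.4559, 0.2145, 0.1257]
ee_rot: [-3.133, -0.209, 0.001]
force: [-0.1, -0.3, 0.4]
width: 0.997
gripper_force: 0.0
```

>>> carry_out([
  [0.8,0,0,0.9,0,0,0],
  [0.8,0,0,0.9,0,0,0],
  [0.8,0,0,0.9,0,0,0],
  [0.8,0,0,0.7,0,0,0],
  [0.8,0,0,0.4,0,0,0],
  [0.8,0,0,0,0,0,0],
  [0.8,0,0,0,0,0,0],
])

```text
clock: 21.55
position: [0.4561, 0.211, 0.0318]
ee_rot: [3.135, 0.204, -0.0]
force: [-0.3, -1.1, 0.5]
width: 0.799
gripper_force: 0.0
```

```bash
python3 - <<'E'
from h import *
plan(.4579,.2124,.0035,97.3)
print(arm.observe()["joints"].round(2))
im=arm.get_image("side"); show(im,"e.png",(280,220,460,380),3.5)
E
```

```text
t21.6 pos [0.4561 0.211  0.0318] closing -82.57 z [-2.e-04 -3.e-04 -1.e+00] q7 -2.34 w 0.799
  turn(z) units 0.02 shift units [ 0.08 -0.05  1.13] noturn shift [ 0.08 -0.05  1.13]
[-0.21  0.54 -0.44  2.04  0.38  0.64 -2.34]
```

View pics/e.png

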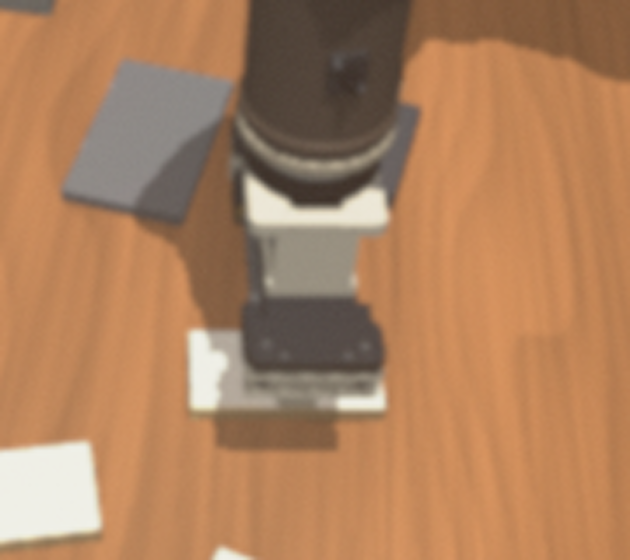

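>>> carry_out([
  [0.8,0.08,0,0.5,0,0,0],
  [0.8,0,0,0.4,0,0,0],
  [0.8,0,0,0.22,0,0,0],
  [0.5,0,0,0,0,0,0],
  [0.5,0,0,0,0,0,0],
  [0.5,0,0,0,0,0,0],
  [0.5,0,0,0,0,0,0],
  [0.5,0,0,0,0,0,0],
], squeeze=45)

```text
clock: 22.4
position: [0.4582, 0.2114, 0.0039]
ee_rot: [-3.135, -0.203, -0.0]
force: [0.3, 0.2, -0.6]
width: 0.646
gripper_force: 45.0
```

>>> carry_out([
  [0.5,0,0,0,0,0,0],
  [0.5,0,0,-0.4,0,0,0],
  [0.5,0,0,-0.6,0,0,0],
  [0.5,0,0,-0.6,0,0,0],
  [0.5,0,0,-0.6,0,0,0],
  [0.5,0,0,0,0,0,0],
])

```text
clock: 23.0
position: [0.4593, 0.2122, 0.0609]
ee_rot: [-3.134, -0.203, -0.005]
force: [1.0, 0.4, -0.5]
width: 0.646
gripper_force: 45.0
```

```bash
python3 - <<'E'
from h import *
plan(.567,.0103,.0165,-9.2)
s=arm.observe(); print(s["force"].round(1),s["gripper_force"])
E
```

```text
t23.0 pos [0.4593 0.2122 0.0609] closing -82.58 z [ 0.0033  0.0016 -1.    ] q7 -2.31 w 0.646
  turn(z) units -12.81 shift units [-7.29  5.54  1.78] noturn shift [3.22 8.57 1.78]
[ 1.   0.4 -0.5] 44.999510049819946
```

>>> carry_out([
  [0.5,0,0,0,0,0,-0.92],
  [0.5,0,0,0,0,0,-0.92],
  [0.5,0,0,0,0,0,-0.92],
  [0.5,0,0,0,0,0,-0.92],
  [0.5,0,0,0,0,0,-0.92],
  [0.5,0,0,0,0,0,-0.92],
  [0.5,0,0,0,0,0,-0.92],
  [0.5,0,0,0,0,0,-0.92],
])

```text
clock: 23.8
position: [0.4578, 0.2112, 0.0583]
ee_rot: [2.849, 1.323, -0.001]
force: [0.6, -0.1, -0.6]
width: 0.646
gripper_force: 45.0
```

>>> carry_out([
  [0.5,0,0,0,0,0,-0.92],
  [0.5,0,0,0,0,0,-0.92],
  [0.5,0,0,0,0,0,-0.92],
  [0.5,0,0,0,0,0,-0.92],
  [0.5,0,0,0,0,0,-0.92],
  [0.5,0,0,0,0,0,-0.85],
  [0.5,-0.4,0.3,0,0,0,0],
  [0.5,-0.8,0.6,0,0,0,0],
])

```text
clock: 24.6
position: [0.4751, 0.1789, 0.0586]
ee_rot: [-2.391, -2.037, -0.001]
force: [0.6, 0.7, -0.8]
width: 0.646
gripper_force: 45.0
```

>>> carry_out([
  [0.5,-0.8,0.6,0,0,0,0],
  [0.5,-0.8,0.6,0,0,0,0],
  [0.5,-0.8,0.6,0,0,0,0],
  [0.5,-0.8,0.6,0,0,0,0],
  [0.5,-0.8,0.6,0,0,0,0],
  [0.5,-0.8,0.6,0,0,0,0],
  [0.5,-0.8,0.6,0,0,0,0],
  [0.5,-0.4,0.3,0,0,0,0],
])

```text
clock: 25.4
position: [0.5634, 0.0084, 0.0581]
ee_rot: [2.397, 2.029, -0.002]
force: [0.5, -0.5, -1.3]
width: 0.643
gripper_force: 45.0
```

>>> carry_out([
  [0.5,0,0,0,0,0,0],
  [0.5,0,0,0,0,0,0],
])

```text
clock: 25.6
position: [0.5621, 0.0129, 0.0586]
ee_rot: [-2.392, -2.036, -0.0]
force: [-1.1, 1.1, -0.7]
width: 0.648
gripper_force: 45.0
```

```bash
python3 - <<'E'
from h import *
plan(.567,.0103,.0165,-9.2)
im=arm.get_image("side"); show(im,"f.png",(240,180,420,330),3.5)
E
```

```text
t25.6 pos [0.5621 0.0129 0.0586] closing -9.20 z [-5.e-04  7.e-04 -1.e+00] q7 -0.82 w 0.648
  turn(z) units -0.00 shift units [-0.07  0.21  1.68] noturn shift [-0.07  0.21  1.68]
```

View pics/f.png

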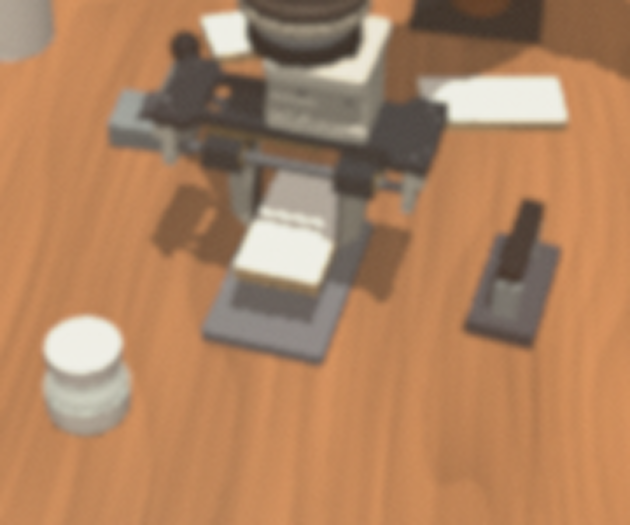

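The panel is held flat and lengthwise over the plate, clear of the lever and jar.

>>> carry_out([
  [0.5,-0.07,0.21,0.5,0,0,0],
  [0.5,0,0,0.5,0,0,0],
  [0.5,0,0,0.4,0,0,0],
  [0.5,0,0,0.2,0,0,0],
  [0.5,0,0,0.08,0,0,0],
  [0.5,0,0,0,0,0,0],
  [0.5,0,0,0,0,0,0],
])

```text
clock: 26.35
position: [0.5678, 0.0098, 0.017]
ee_rot: [2.392, 2.037, 0.001]
force: [-0.2, -0.3, -0.9]
width: 0.647
gripper_force: 45.0
```

>>> carry_out([
  [0.8,0,0,0,0,0,0],
  [0.8,0,0,0,0,0,0],
  [0.8,0,0,0,0,0,0],
  [0.8,0,0,-0.6,0,0,0],
  [0.8,0,0,-0.9,0,0,0],
  [0.8,0,0,-0.9,0,0,0],
  [0.8,0,0,-0.9,0,0,0],
  [0.8,0,0,-0.7,0,0,0],
])

```text
clock: 27.15
position: [0.568, 0.01, 0.1193]
ee_rot: [2.391, 2.037, 0.002]
force: [0.3, 0.0, 1.0]
width: 0.798
gripper_force: 0.0
```

```bash
python3 - <<'E'
from h import *
plan(.4255,-.2241,.11,97.7)
E
```

```text
t27.1 pos [0.568  0.01   0.1193] closing -9.15 z [ 1.7e-03  2.0e-04 -1.0e+00] q7 -0.75 w 0.798
  turn(z) units 12.77 shift units [-6.9   8.52  0.36] noturn shift [-10.15  -4.14   0.36]
```

>>> carry_out([
  [0.8,0,0,0,0,0,0.92],
  [0.8,0,0,0,0,0,0.92],
  [0.8,0,0,0,0,0,0.92],
  [0.8,0,0,0,0,0,0.92],
  [0.8,0,0,0,0,0,0.92],
  [0.8,0,0,0,0,0,0.92],
  [0.8,0,0,0,0,0,0.92],
  [0.8,0,0,0,0,0,0.92],
])

```text
clock: 27.95
position: [0.5677, 0.01, 0.118]
ee_rot: [-2.966, -1.035, -0.002]
force: [-1.2, -0.3, 0.2]
width: 0.799
gripper_force: 0.0
```

>>> carry_out([
  [0.8,0,0,0,0,0,0.92],
  [0.8,0,0,0,0,0,0.92],
  [0.8,0,0,0,0,0,0.92],
  [0.8,0,0,0,0,0,0.92],
  [0.8,0,0,0,0,0,0.92],
  [0.8,0,0,0,0,0,0.81],
  [0.8,-0.69,0.85,0,0,0,0],
  [0.8,-0.69,0.85,0,0,0,0],
])

```text
clock: 28.75
position: [0.5391, -0.0363, 0.1179]
ee_rot: [-3.134, -0.214, -0.002]
force: [0.2, -1.8, -0.2]
width: 0.798
gripper_force: 0.0
```

>>> carry_out([
  [0.8,-0.69,0.85,0,0,0,0],
  [0.8,-0.69,0.85,0,0,0,0],
  [0.8,-0.69,0.85,0,0,0,0],
  [0.8,-0.69,0.85,0,0,0,0],
  [0.8,-0.69,0.85,0,0,0,0],
  [0.8,-0.69,0.85,0,0,0,0],
  [0.8,-0.69,0.85,0,0,0,0],
  [0.8,-0.69,0.85,0,0,0,0],
])

```text
clock: 29.55
position: [0.4247, -0.2246, 0.1179]
ee_rot: [3.134, 0.211, 0.002]
force: [-0.1, 0.6, 0.3]
width: 0.8
gripper_force: 0.0
```

>>> carry_out([
  [0.8,0,0,0.9,0,0,0],
  [0.8,0,0,0.9,0,0,0],
  [0.8,0,0,0.9,0,0,0],
  [0.8,0,0,0.6,0,0,0],
  [0.8,0,0,0,0,0,0],
  [0.8,0,0,0,0,0,0],
])

```text
clock: 30.15
position: [0.4254, -0.2238, 0.0351]
ee_rot: [3.134, 0.211, 0.001]
force: [0.4, 0.8, 0.7]
width: 0.801
gripper_force: 0.0
```

```bash
python3 - <<'E'
from h import *
plan(.4255,-.2241,.0035,97.7)
im=arm.get_image("top")
b=blobs(im,white(im)&roi(60,150,600,345),.024);[print(x) for x in b]
E
```

```text
t30.1 pos [ 0.4254 -0.2238  0.0351] closing -82.31 z [ 5.e-04 -0.e+00 -1.e+00] q7 -1.43 w 0.801
  turn(z) units -0.00 shift units [0.   0.01 1.26] noturn shift [0.   0.01 1.26]
(array([415., 304.]), 0.4242, -0.2197, 117.1, 53.8, 8.0)
(array([137., 289.]), 0.4392, 0.3847, 117.5, 59.1, -17.6)
(array([312., 235.]), 0.5682, 0.0097, 119.2, 58.7, 80.7)
(array([453., 216.]), 0.6196, -0.3008, 117.4, 58.1, 22.3)
(array([171., 209.]), 0.6188, 0.3231, 117.6, 57.6, 15.3)
(array([249., 176.]), 0.7001, 0.153, 48.9, 47.1, 2.5)
```

>>> carry_out([
  [0.8,0,0,0.6,0,0,0],
  [0.8,0,0,0.4,0,0,0],
  [0.8,0,0,0.25,0,0,0],
  [0.5,0,0,0,0,0,0],
  [0.5,0,0,0,0,0,0],
  [0.5,0,0,0,0,0,0],
  [0.5,0,0,0,0,0,0],
  [0.5,0,0,0,0,0,0],
])

```text
clock: 31.0
position: [0.4251, -0.2241, 0.0033]
ee_rot: [3.134, 0.21, 0.001]
force: [-0.3, 1.0, 2.5]
width: 0.646
gripper_force: 45.0
```

>>> carry_out([
  [0.5,0,0,0,0,0,0],
  [0.5,0,0,-0.4,0,0,0],
  [0.5,0,0,-0.7,0,0,0],
  [0.5,0,0,-0.7,0,0,0],
  [0.5,0,0,-0.5,0,0,0],
  [0.5,0,0,0,0,0,0],
])

```text
clock: 31.6
position: [0.426, -0.2245, 0.0622]
ee_rot: [3.133, 0.209, 0.004]
force: [-0.3, 0.4, -0.3]
width: 0.648
gripper_force: 45.0
```

>>> carry_out([
  [0.5,0,0,0,0,0,-0.92],
  [0.5,0,0,0,0,0,-0.92],
  [0.5,0,0,0,0,0,-0.92],
  [0.5,0,0,0,0,0,-0.92],
  [0.5,0,0,0,0,0,-0.92],
  [0.5,0,0,0,0,0,-0.92],
  [0.5,0,0,0,0,0,-0.92],
  [0.5,0,0,0,0,0,-0.92],
])

```text
clock: 32.4
position: [0.4245, -0.2239, 0.0599]
ee_rot: [-2.846, -1.328, 0.001]
force: [0.3, 0.7, -0.7]
width: 0.649
gripper_force: 45.0
```

>>> carry_out([
  [0.5,0,0,0,0,0,-0.92],
  [0.5,0,0,0,0,0,-0.92],
  [0.5,0,0,0,0,0,-0.92],
  [0.5,0,0,0,0,0,-0.92],
  [0.5,0,0,0,0,0,-0.92],
  [0.5,0,0,0,0,0,-0.8],
  [0.5,0,0,0,0,0,0],
])

```text
clock: 33.1
position: [0.4245, -0.2239, 0.0598]
ee_rot: [-2.391, -2.036, 0.0]
force: [0.0, -0.3, -0.9]
width: 0.644
gripper_force: 45.0
```

```bash
python3 - <<'E'
from h import *
plan(.5678,.0098,.029,-9.25)
E
```

```text
t33.1 pos [ 0.4245 -0.2239  0.0598] closing -9.17 z [-8.e-04  8.e-04 -1.e+00] q7 -0.35 w 0.644
  turn(z) units 0.01 shift units [10.15  4.16  1.24] noturn shift [10.14  4.17  1.24]
```

>>> carry_out([
  [0.5,0.46,0.19,0,0,0,0],
  [0.5,0.92,0.38,0,0,0,0],
  [0.5,0.92,0.38,0,0,0,0],
  [0.5,0.92,0.38,0,0,0,0],
  [0.5,0.92,0.38,0,0,0,0],
  [0.5,0.92,0.38,0,0,0,0],
  [0.5,0.92,0.38,0,0,0,0],
  [0.5,0.92,0.38,0,0,0,0],
])

```text
clock: 33.9
position: [0.5236, -0.063, 0.0604]
ee_rot: [-2.394, -2.034, -0.0]
force: [-0.1, 0.1, -0.6]
width: 0.646
gripper_force: 45.0
```

>>> carry_out([
  [0.5,0.92,0.38,0,0,0,0],
  [0.5,0.92,0.38,0,0,0,0],
  [0.5,0.92,0.38,0,0,0,0],
  [0.5,0.46,0.19,0,0,0,0],
  [0.5,0,0,0,0,0,0],
  [0.5,0,0,0,0,0,0],
  [0.5,0,0,0,0,0,0],
])

```text
clock: 34.6
position: [0.5679, 0.0075, 0.0602]
ee_rot: [2.395, 2.033, -0.002]
force: [-0.4, 0.2, -0.9]
width: 0.648
gripper_force: 45.0
```

```bash
python3 - <<'E'
from h import *
plan(.5678,.0098,.0285,-9.25)
E
```

```text
t34.6 pos [0.5679 0.0075 0.0602] closing -9.33 z [-0.001  -0.0012 -1.    ] q7 -0.80 w 0.648
  turn(z) units -0.01 shift units [ 0.09 -0.02  1.27] noturn shift [ 0.09 -0.02  1.27]
```

>>> carry_out([
  [0.5,0,0,0.4,0,0,0],
  [0.5,0,0,0.4,0,0,0],
  [0.5,0,0,0.2,0,0,0],
  [0.5,0,0,0,0,0,0],
  [0.5,0,0,0,0,0,0],
])

```text
clock: 35.1
position: [0.5685, 0.009, 0.0352]
ee_rot: [-2.393, -2.035, 0.001]
force: [0.2, 0.7, -0.9]
width: 0.645
gripper_force: 45.0
```

```bash
python3 - <<'E'
from h import *
plan(.5678,.0098,.0285,-9.25)
E
```

```text
t35.1 pos [0.5685 0.009  0.0352] closing -9.22 z [-5.e-04  1.e-04 -1.e+00] q7 -0.82 w 0.645
  turn(z) units 0.00 shift units [ 0.03 -0.03  0.27] noturn shift [ 0.03 -0.03  0.27]
```

>>> carry_out([
  [0.5,0.03,-0.03,0.2,0,0,0],
  [0.5,0,0,0.09,0,0,0],
  [0.5,0,0,0,0,0,0],
  [0.5,0,0,0,0,0,0],
  [0.8,0,0,0,0,0,0],
  [0.8,0,0,0,0,0,0],
  [0.8,0,0,0,0,0,0],
])

```text
clock: 35.8
position: [0.5682, 0.0098, 0.0284]
ee_rot: [2.393, 2.035, 0.0]
force: [0.1, -0.0, -0.0]
width: 0.795
gripper_force: 0.0
```

>>> carry_out([
  [0.8,0,0,-0.6,0,0,0],
  [0.8,0,0,-0.9,0,0,0],
  [0.8,0,0,-0.9,0,0,0],
  [0.8,0,0,-0.9,0,0,0],
  [0.8,0,0,-0.9,0,0,0],
  [0.8,0,0,0,0,0,0],
])

```text
clock: 36.4
position: [0.5699, 0.0107, 0.1373]
ee_rot: [2.39, 2.034, 0.007]
force: [0.8, 0.1, 0.4]
width: 0.801
gripper_force: 0.0
```

```bash
python3 - <<'E'
from h import *
plan(.6226,-.3037,.0035,112.4)
im=arm.get_image("top"); P=cloud(im)
print(blobs(im,white(im)&roi(265,200,360,275),.036))
E
```

```text
t36.4 pos [0.5699 0.0107 0.1373] closing -9.22 z [ 5.6e-03  5.0e-04 -1.0e+00] q7 -0.72 w 0.801
  turn(z) units 10.19 shift units [-2.87 12.42  5.36] noturn shift [-12.08   4.07   5.36]
[(array([292., 223.]), 0.5876, 0.0553, 54.8, 26.0, 49.0)]
```

>>> carry_out([
  [0.8,0,0,0,0,0,0.93],
  [0.8,0,0,0,0,0,0.93],
  [0.8,0,0,0,0,0,0.93],
  [0.8,0,0,0,0,0,0.93],
  [0.8,0,0,0,0,0,0.93],
  [0.8,0,0,0,0,0,0.93],
  [0.8,0,0,0,0,0,0.93],
  [0.8,0,0,0,0,0,0.93],
])

```text
clock: 37.25
position: [0.5675, 0.0098, 0.1328]
ee_rot: [-2.971, -1.021, 0.002]
force: [0.6, -0.3, 0.2]
width: 0.8
gripper_force: 0.0
```

>>> carry_out([
  [0.8,0,0,0,0,0,0.93],
  [0.8,0,0,0,0,0,0.93],
  [0.8,0,0,0,0,0,0.89],
  [0.8,-0.2,0.89,0,0,0,0],
  [0.8,-0.2,0.89,0,0,0,0],
  [0.8,-0.2,0.89,0,0,0,0],
  [0.8,-0.2,0.89,0,0,0,0],
  [0.8,-0.2,0.89,0,0,0,0],
])

```text
clock: 38.05
position: [0.5868, -0.1034, 0.1327]
ee_rot: [-3.081, -0.61, 0.002]
force: [0.7, 0.4, 0.6]
width: 0.797
gripper_force: 0.0
```

>>> carry_out([
  [0.8,-0.2,0.89,0,0,0,0],
  [0.8,-0.2,0.89,0,0,0,0],
  [0.8,-0.2,0.89,0,0,0,0],
  [0.8,-0.2,0.89,0,0,0,0],
  [0.8,-0.2,0.89,0,0,0,0],
  [0.8,-0.2,0.89,0,0,0,0],
  [0.8,-0.2,0.89,0,0,0,0],
  [0.8,-0.2,0.89,0,0,0,0],
])

```text
clock: 38.85
position: [0.6176, -0.2831, 0.1326]
ee_rot: [-3.081, -0.61, 0.002]
force: [0.2, 0.2, 0.4]
width: 0.798
gripper_force: 0.0
```

>>> carry_out([
  [0.8,0,0,0.9,0,0,0],
  [0.8,0,0,0.9,0,0,0],
  [0.8,0,0,0.9,0,0,0],
  [0.8,0,0,0.9,0,0,0],
  [0.8,0,0,0.3,0,0,0],
  [0.8,0,0,0,0,0,0],
  [0.8,0,0,0,0,0,0],
])

```text
clock: 39.55
position: [0.6186, -0.2823, 0.0365]
ee_rot: [3.082, 0.61, 0.001]
force: [0.4, 0.2, 0.6]
width: 0.802
gripper_force: 0.0
```

```bash
python3 - <<'E'
from h import *
plan(.6226,-.3037,.0035,112.4)
im=arm.get_image("top"); 
print(blobs(im,white(im)&roi(265,200,360,275),.036)); print(blobs(im,amber(im),.048))
E
```

```text
t39.5 pos [ 0.6186 -0.2823  0.0365] closing -67.61 z [ 7.e-04 -1.e-04 -1.e+00] q7 -1.16 w 0.802
  turn(z) units -0.00 shift units [-0.18  0.85  1.32] noturn shift [-0.18  0.85  1.32]
[(array([311., 234.]), 0.5687, 0.0114, 120.3, 58.8, 80.8)]
[(array([482., 310.]), 0.411, -0.3529, 57.0, 52.1, -88.5)]
```

>>> carry_out([
  [1,0,0,-0.9,0,0,0],
  [1,0,0,-0.9,0,0,0],
  [1,0,0,-0.9,0,0,0],
  [1,0,0,0,0,0,0],
])

```text
clock: 40.0
position: [0.6209, -0.2829, 0.1083]
ee_rot: [3.078, 0.609, 0.01]
force: [0.8, -0.8, -0.3]
width: 0.995
gripper_force: 0.0
```

```bash
python3 - <<'E'
from h import *
im=arm.get_image("top"); P=cloud(im); m=amber(im)
b=blobs(im,m,.048); print(b, P[m][:,2].min(),np.median(P[m][:,2]),P[m][:,2].max())
plan(b[0][1],b[0][2],.0197,112.4)
show(im,"g.png",(400,200,560,340),4)
E
```

```text
[(array([482., 311.]), 0.411, -0.3528, 57.1, 52.1, -88.5)] 0.03048028078853604 0.04771238614721196 0.06624640654997282
t40.0 pos [ 0.6198 -0.2828  0.1063] closing -67.62 z [ 0.0047 -0.0019 -1.    ] q7 -1.12 w 0.997
  turn(z) units -0.00 shift units [-8.8  -0.61  3.43] noturn shift [-8.8  -0.6   3.43]
```

View pics/g.png

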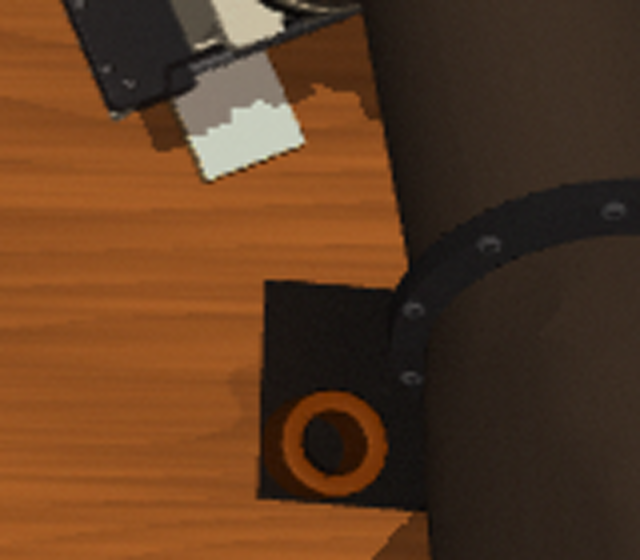

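The picture shows the tape has been knocked to the mat's near-left corner, at about (482,311), right at the edge. I'll recentre it now.

>>> carry_out([
  [1,-0.88,-0.06,0,0,0,0],
  [1,-0.88,-0.06,0,0,0,0],
  [1,-0.88,-0.06,0,0,0,0],
  [1,-0.88,-0.06,0,0,0,0],
  [1,-0.88,-0.06,0,0,0,0],
  [1,-0.88,-0.06,0,0,0,0],
  [1,-0.88,-0.06,0,0,0,0],
  [1,-0.88,-0.06,0,0,0,0],
])

```text
clock: 40.85
position: [0.4496, -0.3385, 0.103]
ee_rot: [-3.082, -0.61, 0.001]
force: [-0.1, -1.1, 0.1]
width: 0.999
gripper_force: 0.0
```

>>> carry_out([
  [1,-0.85,-0.06,0,0,0,0],
  [1,-0.85,-0.06,0,0,0,0],
  [1,0,0,0.3,0,0,0],
  [1,0,0,0.9,0,0,0],
  [1,0,0,0.9,0,0,0],
  [1,0,0,0.8,0,0,0],
  [1,0,0,0.4,0,0,0],
  [1,0,0,0,0,0,0],
])

```text
clock: 41.65
position: [0.4099, -0.3508, 0.0194]
ee_rot: [-3.08, -0.611, 0.002]
force: [-0.5, 0.8, 0.3]
width: 0.999
gripper_force: 0.0
```

>>> carry_out([
  [0.3,0,0,0,0,0,0],
  [0.3,0,0,0,0,0,0],
  [0.3,0,0,0,0,0,0],
  [0.3,0,0,0,0,0,0],
  [0.3,0,0,0,0,0,0],
  [0.3,0,0,0,0,0,0],
  [0.3,0,0,0,0,0,0],
  [0.3,0,0,0,0,0,0],
], squeeze=25)

```text
clock: 42.45
position: [0.4107, -0.3521, 0.0212]
ee_rot: [3.081, 0.609, 0.001]
force: [-0.9, -1.1, 5.8]
width: 0.594
gripper_force: 25.0
```

```bash
python3 - <<'E'
from h import *
plan(.4401,-.3885,.0197,112.4)
E
```

```text
t42.5 pos [ 0.4107 -0.3521  0.0212] closing -67.62 z [ 6.e-04 -8.e-04 -1.e+00] q7 -0.97 w 0.594
  turn(z) units -0.00 shift units [0.53 1.8  0.06] noturn shift [0.53 1.79 0.06]
```

>>> carry_out([
  [0.3,0,0,-0.4,0,0,0],
  [0.3,0,0,-0.2,0,0,0],
  [0.3,0.18,0.6,0,0,0,0],
  [0.3,0.18,0.6,0,0,0,0],
  [0.3,0.17,0.6,0,0,0,0],
  [0.3,0,0,0,0,0,0],
  [0.3,0,0,0.4,0,0,0],
  [0.3,0,0,0.19,0,0,0],
])

```text
clock: 43.25
position: [0.4389, -0.3873, 0.0204]
ee_rot: [-3.081, -0.61, 0.002]
force: [-9.3, 6.4, 37.6]
width: 0.6
gripper_force: 25.0
```

>>> carry_out([
  [0.3,0,0,0,0,0,0],
  [0.3,0,0,0,0,0,0],
  [1,0,0,0,0,0,0],
  [1,0,0,0,0,0,0],
  [1,0,0,0,0,0,0],
  [1,0,0,0,0,0,0],
  [1,0,0,-0.6,0,0,0],
])

```text
clock: 43.95
position: [0.4385, -0.3875, 0.0349]
ee_rot: [-3.079, -0.61, 0.004]
force: [-0.7, -0.6, -0.2]
width: 0.968
gripper_force: 0.0
```

>>> carry_out([
  [1,0,0,-0.9,0,0,0],
  [1,0,0,-0.9,0,0,0],
  [0.8,0,0,-0.9,0,0,0],
  [0.8,0,0,0,0,0,0],
])

```text
clock: 44.35
position: [0.4417, -0.3893, 0.1077]
ee_rot: [3.077, 0.609, 0.006]
force: [0.1, -0.0, -0.1]
width: 0.872
gripper_force: 0.0
```

```bash
python3 - <<'E'
from h import *
plan(.6226,-.3037,.0035,112.4)
E
```

```text
t44.4 pos [ 0.4417 -0.3893  0.1077] closing -67.61 z [ 0.0047 -0.0036 -1.    ] q7 -0.86 w 0.872
  turn(z) units -0.00 shift units [ 7.98 -0.43  4.19] noturn shift [ 7.98 -0.43  4.19]
```

>>> carry_out([
  [0.8,0.89,-0.05,0,0,0,0],
  [0.8,0.89,-0.05,0,0,0,0],
  [0.8,0.89,-0.05,0,0,0,0],
  [0.8,0.89,-0.05,0,0,0,0],
  [0.8,0.89,-0.05,0,0,0,0],
  [0.8,0.89,-0.05,0,0,0,0],
  [0.8,0.89,-0.05,0,0,0,0],
  [0.8,0.89,-0.05,0,0,0,0],
])

```text
clock: 45.15
position: [0.6011, -0.3107, 0.1036]
ee_rot: [-3.082, -0.61, 0.0]
force: [0.0, 0.6, 0.2]
width: 0.8
gripper_force: 0.0
```

>>> carry_out([
  [0.8,0.89,-0.05,0,0,0,0],
  [0.8,0,0,0.6,0,0,0],
  [0.8,0,0,0.9,0,0,0],
  [0.8,0,0,0.8,0,0,0],
  [0.8,0,0,0.5,0,0,0],
  [0.8,0,0,0,0,0,0],
  [0.8,0,0,0,0,0,0],
])

```text
clock: 45.85
position: [0.6205, -0.3018, 0.0338]
ee_rot: [-3.082, -0.609, -0.0]
force: [0.7, 0.1, -0.1]
width: 0.801
gripper_force: 0.0
```

```bash
python3 - <<'E'
from h import *
plan(.6226,-.3037,.0035,112.4)
im=arm.get_image("top"); 
print(blobs(im,white(im)&roi(400,180,490,250),.012)); print(blobs(im,amber(im),.048))
E
```

```text
t45.9 pos [ 0.6205 -0.3018  0.0338] closing -67.63 z [ 0.  0. -1.] q7 -1.13 w 0.801
  turn(z) units -0.01 shift units [0.05 0.1  1.21] noturn shift [0.05 0.1  1.21]
[(array([462., 235.]), 0.5794, -0.3213, 58.6, 25.9, -65.4), (array([456., 201.]), 0.6562, -0.3146, 84.9, 31.6, 21.9)]
[(array([498., 298.]), 0.437, -0.3863, 53.6, 53.4, -45.1)]
```

>>> carry_out([
  [0.8,0.05,0.1,0.6,0,0,0],
  [0.8,0,0,0.4,0,0,0],
  [0.8,0,0,0.2,0,0,0],
  [0.5,0,0,0,0,0,0],
  [0.5,0,0,0,0,0,0],
  [0.5,0,0,0,0,0,0],
  [0.5,0,0,0,0,0,0],
  [0.5,0,0,0,0,0,0],
], squeeze=45)

```text
clock: 46.7
position: [0.6228, -0.3035, 0.0038]
ee_rot: [3.082, 0.61, 0.0]
force: [0.1, 0.1, -0.5]
width: 0.644
gripper_force: 45.0
```

>>> carry_out([
  [0.5,0,0,0,0,0,0],
  [0.5,0,0,-0.4,0,0,0],
  [0.5,0,0,-0.7,0,0,0],
  [0.5,0,0,-0.7,0,0,0],
  [0.5,0,0,-0.7,0,0,0],
  [0.5,0,0,0,0,0,0],
])

```text
clock: 47.3
position: [0.625, -0.304, 0.0703]
ee_rot: [3.079, 0.609, 0.008]
force: [0.4, 0.2, -0.9]
width: 0.646
gripper_force: 45.0
```

>>> carry_out([
  [0.5,-0.4,-0.45,0,0,0,0],
  [0.5,-0.7,-0.8,0,0,0,0],
  [0.5,-0.7,-0.8,0,0,0,0],
  [0.5,-0.7,-0.8,0,0,0,0],
  [0.5,-0.7,-0.8,0,0,0,0],
  [0.5,-0.3,-0.4,0,0,0,0],
  [0.5,0,0,0,0,0,-0.93],
  [0.5,0,0,0,0,0,-0.93],
])

```text
clock: 48.1
position: [0.5028, -0.243, 0.0662]
ee_rot: [3.01, 0.899, -0.0]
force: [0.2, -0.2, 0.3]
width: 0.647
gripper_force: 45.0
```

>>> carry_out([
  [0.5,0,0,0,0,0,-0.93],
  [0.5,0,0,0,0,0,-0.93],
  [0.5,0,0,0,0,0,-0.93],
  [0.5,0,0,0,0,0,-0.93],
  [0.5,0,0,0,0,0,-0.93],
  [0.5,0,0,0,0,0,-0.93],
  [0.5,0,0,0,0,0,-0.93],
  [0.5,0,0,0,0,0,-0.93],
])

```text
clock: 48.9
position: [0.5031, -0.2433, 0.066]
ee_rot: [2.478, 1.931, -0.0]
force: [-0.4, -0.2, -1.3]
width: 0.644
gripper_force: 45.0
```

>>> carry_out([
  [0.5,0,0,0,0,0,-0.89],
  [0.5,0,0,0,0,0,0],
])

```text
clock: 49.1
position: [0.503, -0.2433, 0.0658]
ee_rot: [-2.392, -2.037, 0.0]
force: [-0.1, -0.4, -1.2]
width: 0.647
gripper_force: 45.0
```

```bash
python3 - <<'E'
from h import *
plan(.5676,.0100,.0405,-9.25)
E
```

```text
t49.1 pos [ 0.503  -0.2433  0.0658] closing -9.16 z [-2.e-04  2.e-04 -1.e+00] q7 -0.33 w 0.647
  turn(z) units 0.02 shift units [10.41  0.92  1.01] noturn shift [10.41  0.94  1.01]
```

>>> carry_out([
  [0.5,0.46,0.04,0,0,0,0],
  [0.5,0.93,0.08,0,0,0,0],
  [0.5,0.93,0.08,0,0,0,0],
  [0.5,0.93,0.08,0,0,0,0],
  [0.5,0.93,0.08,0,0,0,0],
  [0.5,0.93,0.08,0,0,0,0],
  [0.5,0.93,0.08,0,0,0,0],
  [0.5,0.93,0.08,0,0,0,0],
])

```text
clock: 49.9
position: [0.5462, -0.0715, 0.0662]
ee_rot: [2.395, 2.033, 0.001]
force: [0.2, 0.1, -1.0]
width: 0.644
gripper_force: 45.0
```

>>> carry_out([
  [0.5,0.93,0.08,0,0,0,0],
  [0.5,0.93,0.08,0,0,0,0],
  [0.5,0.93,0.09,0,0,0,0],
  [0.5,0.65,0.08,0,0,0,0],
  [0.5,0,0,0,0,0,0],
  [0.5,0,0,0.4,0,0,0],
  [0.5,0,0,0.3,0,0,0],
  [0.5,0,0,0,0,0,0],
])

```text
clock: 50.7
position: [0.5666, 0.0085, 0.0468]
ee_rot: [-2.394, -2.033, 0.004]
force: [-0.9, -0.4, -0.4]
width: 0.649
gripper_force: 45.0
```

>>> carry_out([
  [0.5,0,0,0,0,0,0],
  [0.5,0,0,0,0,0,0],
])

```text
clock: 50.9
position: [0.568, 0.0095, 0.0485]
ee_rot: [2.394, 2.034, -0.0]
force: [-0.8, -0.2, -1.3]
width: 0.648
gripper_force: 45.0
```

```bash
python3 - <<'E'
from h import *
plan(.5676,.0100,.0405,-9.25)
E
```

```text
t50.9 pos [0.568  0.0095 0.0485] closing -9.28 z [-0.e+00 -1.e-04 -1.e+00] q7 -0.81 w 0.648
  turn(z) units -0.01 shift units [ 0.02 -0.02  0.32] noturn shift [ 0.02 -0.02  0.32]
```

>>> carry_out([
  [0.5,0,0,0.2,0,0,0],
  [0.5,0,0,0.12,0,0,0],
  [0.5,0,0,0,0,0,0],
  [0.5,0,0,0,0,0,0],
  [0.8,0,0,0,0,0,0],
  [0.8,0,0,0,0,0,0],
  [0.8,0,0,0,0,0,0],
])

```text
clock: 51.6
position: [0.5681, 0.01, 0.0406]
ee_rot: [2.393, 2.035, 0.0]
force: [-0.4, 0.1, 0.4]
width: 0.795
gripper_force: 0.0
```

>>> carry_out([
  [0.8,0,0,-0.6,0,0,0],
  [0.8,0,0,-0.9,0,0,0],
  [0.8,0,0,-0.9,0,0,0],
  [0.8,0,0,-0.9,0,0,0],
  [0.8,0,0,-0.6,0,0,0],
  [0.8,0,0,0,0,0,0],
])

```text
clock: 52.2
position: [0.5693, 0.0105, 0.1407]
ee_rot: [2.391, 2.034, 0.005]
force: [0.5, 0.6, -0.0]
width: 0.798
gripper_force: 0.0
```

```bash
python3 - <<'E'
from h import *
plan(.6216,.3265,.0035,105.3)
im=arm.get_image("top"); 
print(blobs(im,white(im)&roi(60,150,500,345),.012)); print(blobs(im,amber(im),.048))
E
```

```text
t52.2 pos [0.5693 0.0105 0.1407] closing -9.24 z [ 4.1e-03  2.0e-04 -1.0e+00] q7 -0.72 w 0.798
  turn(z) units 11.43 shift units [  5.33 -11.65   5.5 ] noturn shift [1.281e+01 1.000e-02 5.500e+00]
[(array([137., 289.]), 0.4403, 0.3885, 119.3, 59.7, -17.6), (array([292., 223.]), 0.593, 0.0571, 56.1, 27.0, 46.0), (array([171., 209.]), 0.6216, 0.3268, 118.5, 58.9, 15.2), (array([248., 180.]), 0.6981, 0.1543, 60.8, 47.6, 2.9)]
[(array([497., 298.]), 0.438, -0.3843, 58.7, 55.0, 88.4)]
```

>>> carry_out([
  [0.8,0,0,0,0,0,0.95],
  [0.8,0,0,0,0,0,0.95],
  [0.8,0,0,0,0,0,0.95],
  [0.8,0,0,0,0,0,0.95],
  [0.8,0,0,0,0,0,0.95],
  [0.8,0,0,0,0,0,0.95],
  [0.8,0,0,0,0,0,0.95],
  [0.8,0,0,0,0,0,0.95],
])

```text
clock: 53.05
position: [0.5671, 0.0098, 0.1367]
ee_rot: [-2.979, -0.997, 0.003]
force: [0.0, -0.6, 0.0]
width: 0.799
gripper_force: 0.0
```

>>> carry_out([
  [0.8,0,0,0,0,0,0.95],
  [0.8,0,0,0,0,0,0.95],
  [0.8,0,0,0,0,0,0.95],
  [0.8,0,0,0,0,0,0.98],
  [0.8,0.41,-0.9,0,0,0,0],
  [0.8,0.41,-0.9,0,0,0,0],
  [0.8,0.41,-0.9,0,0,0,0],
  [0.8,0.41,-0.9,0,0,0,0],
])

```text
clock: 53.85
position: [0.5831, 0.1082, 0.1367]
ee_rot: [3.113, 0.417, -0.003]
force: [0.7, 0.2, -0.4]
width: 0.8
gripper_force: 0.0
```

>>> carry_out([
  [0.8,0.41,-0.9,0,0,0,0],
  [0.8,0.41,-0.9,0,0,0,0],
  [0.8,0.41,-0.9,0,0,0,0],
  [0.8,0.41,-0.9,0,0,0,0],
  [0.8,0.41,-0.9,0,0,0,0],
  [0.8,0.41,-0.9,0,0,0,0],
  [0.8,0.41,-0.9,0,0,0,0],
  [0.8,0.41,-0.9,0,0,0,0],
])

```text
clock: 54.65
position: [0.6149, 0.3033, 0.1364]
ee_rot: [3.112, 0.418, -0.003]
force: [-1.1, -0.1, 0.5]
width: 0.801
gripper_force: 0.0
```

>>> carry_out([
  [0.8,0.41,-0.85,0,0,0,0],
  [0.8,0,0,0.9,0,0,0],
  [0.8,0,0,0.9,0,0,0],
  [0.8,0,0,0.9,0,0,0],
  [0.8,0,0,0.9,0,0,0],
  [0.8,0,0,0.5,0,0,0],
  [0.8,0,0,0,0,0,0],
  [0.8,0,0,0,0,0,0],
])

```text
clock: 55.45
position: [0.6197, 0.3262, 0.0356]
ee_rot: [-3.114, -0.418, 0.0]
force: [0.2, -0.4, -0.2]
width: 0.799
gripper_force: 0.0
```

```bash
python3 - <<'E'
from h import *
plan(.6216,.3267,.0035,105.25)
im=arm.get_image("top"); 
print(blobs(im,white(im)&roi(265,200,360,275),.048)); print(blobs(im,amber(im),.048))
E
```

```text
t55.5 pos [0.6197 0.3262 0.0356] closing -74.71 z [-2.e-04 -0.e+00 -1.e+00] q7 -2.19 w 0.799
  turn(z) units 0.01 shift units [0.08 0.   1.28] noturn shift [0.08 0.   1.28]
[(array([314., 232.]), 0.569, 0.0091, 117.3, 58.4, 80.8)]
[(array([497., 298.]), 0.4368, -0.3845, 58.7, 54.3, -67.1)]
```

>>> carry_out([
  [0.8,0.08,0,0.6,0,0,0],
  [0.8,0,0,0.4,0,0,0],
  [0.8,0,0,0.27,0,0,0],
  [0.5,0,0,0,0,0,0],
  [0.5,0,0,0,0,0,0],
  [0.5,0,0,0,0,0,0],
  [0.5,0,0,0,0,0,0],
  [0.5,0,0,0,0,0,0],
])

```text
clock: 56.3
position: [0.6217, 0.3267, 0.004]
ee_rot: [-3.114, -0.418, -0.001]
force: [-0.3, -0.4, -1.3]
width: 0.648
gripper_force: 45.0
```

>>> carry_out([
  [0.5,0,0,0,0,0,0],
  [0.5,0,0,-0.4,0,0,0],
  [0.5,0,0,-0.8,0,0,0],
  [0.5,0,0,-0.8,0,0,0],
  [0.5,0,0,-0.8,0,0,0],
  [0.5,0,0,0,0,0,0],
])

```text
clock: 56.9
position: [0.6233, 0.3281, 0.0777]
ee_rot: [-3.111, -0.417, -0.008]
force: [0.4, 0.1, 0.1]
width: 0.644
gripper_force: 45.0
```

>>> carry_out([
  [0.5,-0.78,0.32,0,0,0,0],
  [0.5,-0.78,0.32,0,0,0,0],
  [0.5,-0.78,0.32,0,0,0,0],
  [0.5,-0.78,0.32,0,0,0,0],
  [0.5,-0.78,0.32,0,0,0,0],
  [0.5,-0.78,0.32,0,0,0,0],
  [0.5,0,0,0,0,0,-0.95],
  [0.5,0,0,0,0,0,-0.95],
])

```text
clock: 57.7
position: [0.5208, 0.2488, 0.0736]
ee_rot: [3.058, 0.717, -0.001]
force: [0.4, 1.6, -1.1]
width: 0.646
gripper_force: 45.0
```

>>> carry_out([
  [0.5,0,0,0,0,0,-0.95],
  [0.5,0,0,0,0,0,-0.95],
  [0.5,0,0,0,0,0,-0.95],
  [0.5,0,0,0,0,0,-0.95],
  [0.5,0,0,0,0,0,-0.95],
  [0.5,0,0,0,0,0,-0.95],
  [0.5,0,0,0,0,0,-0.95],
  [0.5,0,0,0,0,0,-0.95],
])

```text
clock: 58.5
position: [0.5212, 0.2492, 0.0734]
ee_rot: [2.574, 1.8, -0.001]
force: [0.1, 0.2, -1.5]
width: 0.648
gripper_force: 45.0
```

>>> carry_out([
  [0.5,0,0,0,0,0,-0.95],
  [0.5,0,0,0,0,0,-0.97],
  [0.5,0,0,0,0,0,0],
  [0.5,0,0,0,0,0,0],
])

```text
clock: 58.9
position: [0.5213, 0.2493, 0.0735]
ee_rot: [-2.397, -2.031, 0.001]
force: [0.1, 0.3, -1.2]
width: 0.649
gripper_force: 45.0
```

```bash
python3 - <<'E'
from h import *
plan(.5676,.0100,.0525,-9.25)
E
```

```text
t58.9 pos [0.5213 0.2493 0.0735] closing -9.46 z [-5.e-04 -0.e+00 -1.e+00] q7 -1.24 w 0.649
  turn(z) units -0.04 shift units [-9.15  3.37  0.84] noturn shift [-9.14  3.4   0.84]
```

>>> carry_out([
  [0.5,-0.45,0.17,0,0,0,-0.04],
  [0.5,-0.91,0.34,0,0,0,0],
  [0.5,-0.91,0.34,0,0,0,0],
  [0.5,-0.91,0.34,0,0,0,0],
  [0.5,-0.91,0.34,0,0,0,0],
  [0.5,-0.91,0.34,0,0,0,0],
  [0.5,-0.91,0.34,0,0,0,0],
  [0.5,-0.91,0.34,0,0,0,0],
])

```text
clock: 59.7
position: [0.5576, 0.0689, 0.0737]
ee_rot: [2.392, 2.036, -0.001]
force: [1.1, 0.4, 0.2]
width: 0.652
gripper_force: 45.0
```

>>> carry_out([
  [0.5,-0.91,0.34,0,0,0,0],
  [0.5,-0.91,0.34,0,0,0,0],
  [0.5,-0.5,0.17,0,0,0,0],
  [0.5,0,0,0,0,0,0],
  [0.5,0,0,0.3,0,0,0],
  [0.5,0,0,0.2,0,0,0],
  [0.5,0,0,0,0,0,0],
  [0.5,0,0,0,0,0,0],
])

```text
clock: 60.5
position: [0.569, 0.0115, 0.061]
ee_rot: [-2.388, -2.041, 0.0]
force: [-0.3, 0.2, -0.4]
width: 0.647
gripper_force: 45.0
```

```bash
python3 - <<'E'
from h import *
plan(.5676,.0100,.0525,-9.25)
E
```

```text
t60.5 pos [0.569  0.0115 0.061 ] closing -8.97 z [-5.e-04  4.e-04 -1.e+00] q7 -0.83 w 0.647
  turn(z) units 0.05 shift units [-0.07 -0.05  0.34] noturn shift [-0.07 -0.05  0.34]
```

>>> carry_out([
  [0.5,-0.06,-0.04,0.2,0,0,0.04],
  [0.5,0,0,0.14,0,0,0],
  [0.5,0,0,0,0,0,0],
  [0.5,0,0,0,0,0,0],
  [0.8,0,0,0,0,0,0],
  [0.8,0,0,0,0,0,0],
  [0.8,0,0,0,0,0,0],
])

```text
clock: 61.2
position: [0.5683, 0.0091, 0.0529]
ee_rot: [2.394, 2.034, 0.0]
force: [-0.2, -0.5, -0.9]
width: 0.795
gripper_force: 0.0
```

>>> carry_out([
  [0.8,0,0,-0.6,0,0,0],
  [0.8,0,0,-0.9,0,0,0],
  [0.8,0,0,-0.9,0,0,0],
  [0.8,0,0,-0.9,0,0,0],
  [0.8,0,0,0,0,0,0],
  [0.8,0,0,0,0,0,0],
])

```text
clock: 61.8
position: [0.5685, 0.0091, 0.1363]
ee_rot: [2.393, 2.033, 0.002]
force: [-0.6, 0.2, -0.1]
width: 0.804
gripper_force: 0.0
```

```bash
python3 - <<'E'
from h import *
plan(.4403,.3886,.0035,72.4)
E
```

```text
t61.8 pos [0.5685 0.0091 0.1363] closing -9.30 z [ 1.6e-03 -2.0e-04 -1.0e+00] q7 -0.75 w 0.804
  turn(z) units -14.26 shift units [ 9.49 12.92  5.3 ] noturn shift [14.15 -7.52  5.3 ]
```

>>> carry_out([
  [0.8,0,0,0,0,0,-0.95],
  [0.8,0,0,0,0,0,-0.95],
  [0.8,0,0,0,0,0,-0.95],
  [0.8,0,0,0,0,0,-0.95],
  [0.8,0,0,0,0,0,-0.95],
  [0.8,0,0,0,0,0,-0.95],
  [0.8,0,0,0,0,0,-0.95],
  [0.8,0,0,0,0,0,-0.95],
])

```text
clock: 62.6
position: [0.5675, 0.0089, 0.1344]
ee_rot: [-1.462, -2.779, 0.001]
force: [0.4, -0.0, 0.6]
width: 0.801
gripper_force: 0.0
```

>>> carry_out([
  [0.8,0,0,0,0,0,-0.95],
  [0.8,0,0,0,0,0,-0.95],
  [0.8,0,0,0,0,0,-0.95],
  [0.8,0,0,0,0,0,-0.95],
  [0.8,0,0,0,0,0,-0.95],
  [0.8,0,0,0,0,0,-0.95],
  [0.8,0,0,0,0,0,-0.96],
  [0.8,0.63,0.86,0,0,0,0],
])

```text
clock: 63.4
position: [0.5601, 0.0307, 0.1336]
ee_rot: [-0.483, -3.102, 0.003]
force: [0.9, 1.2, 0.4]
width: 0.8
gripper_force: 0.0
```

>>> carry_out([
  [0.8,0.63,0.86,0,0,0,0],
  [0.8,0.63,0.86,0,0,0,0],
  [0.8,0.63,0.86,0,0,0,0],
  [0.8,0.63,0.86,0,0,0,0],
  [0.8,0.63,0.86,0,0,0,0],
  [0.8,0.63,0.86,0,0,0,0],
  [0.8,0.63,0.86,0,0,0,0],
  [0.8,0.63,0.86,0,0,0,0],
])

```text
clock: 64.2
position: [0.4906, 0.2369, 0.1345]
ee_rot: [-0.48, -3.104, 0.002]
force: [-0.5, 0.6, 0.5]
width: 0.8
gripper_force: 0.0
```

>>> carry_out([
  [0.8,0.63,0.86,0,0,0,0],
  [0.8,0.63,0.86,0,0,0,0],
  [0.8,0.63,0.86,0,0,0,0],
  [0.8,0.63,0.86,0,0,0,0],
  [0.8,0.63,0.86,0,0,0,0],
  [0.8,0.66,0.86,0,0,0,0],
  [0.8,0,0,0,0,0,0],
])

```text
clock: 64.9
position: [0.4368, 0.3916, 0.1351]
ee_rot: [-0.472, -3.104, -0.003]
force: [-0.6, 0.6, 0.2]
width: 0.794
gripper_force: 0.0
```

>>> carry_out([
  [0.8,0,0,0.6,0,0,0],
  [0.8,0,0,0.9,0,0,0],
  [0.8,0,0,0.9,0,0,0],
  [0.8,0,0,0.9,0,0,0],
  [0.8,0,0,0.7,0,0,0],
  [0.8,0,0,0,0,0,0],
  [0.8,0,0,0,0,0,0],
])

```text
clock: 65.6
position: [0.4396, 0.3877, 0.035]
ee_rot: [-0.481, -3.104, 0.001]
force: [-0.0, 0.8, 0.8]
width: 0.8
gripper_force: 0.0
```

```bash
python3 - <<'E'
from h import *
plan(.4403,.3886,.0035,72.4)
im=arm.get_image("top"); P=cloud(im)
print(blobs(im,white(im)&roi(265,200,360,275),.060)); print(blobs(im,amber(im),.048))
s=(P[...,2]>.055)&(P[...,2]<.075)&roi(270,260,370,345); print("weight bar",blobs(im,s,.064,30))
print(arm.observe()["joints"].round(2))
E
```

```text
t65.6 pos [0.4396 0.3877 0.035 ] closing 72.40 z [-7.e-04 -5.e-04 -1.e+00] q7 -0.27 w 0.800
  turn(z) units -0.00 shift units [-0.01  0.04  1.26] noturn shift [-0.01  0.04  1.26]
[]
[(array([497., 299.]), 0.4366, -0.3844, 58.6, 54.3, -64.5)]
weight bar []
[-0.17  0.84 -1.02  1.8   0.85  1.01 -0.27]
```

>>> carry_out([
  [0.8,0,0.03,0.6,0,0,0],
  [0.8,0,0,0.4,0,0,0],
  [0.8,0,0,0.25,0,0,0],
  [0.5,0,0,0,0,0,0],
  [0.5,0,0,0,0,0,0],
  [0.5,0,0,0,0,0,0],
  [0.5,0,0,0,0,0,0],
  [0.5,0,0,0,0,0,0],
])

```text
clock: 66.45
position: [0.44, 0.3889, 0.0042]
ee_rot: [0.48, 3.104, 0.0]
force: [-0.0, -0.4, -0.0]
width: 0.644
gripper_force: 45.0
```

>>> carry_out([
  [0.5,0,0,0,0,0,0],
  [0.5,0,0,-0.4,0,0,0],
  [0.5,0,0,-0.8,0,0,0],
  [0.5,0,0,-0.8,0,0,0],
  [0.5,0,0,-0.8,0,0,0],
  [0.5,0,0,-0.5,0,0,0],
  [0.5,0,0,0,0,0,0],
])

```text
clock: 67.15
position: [0.4406, 0.3899, 0.0891]
ee_rot: [0.48, 3.102, 0.005]
force: [-0.1, 0.6, -0.6]
width: 0.644
gripper_force: 45.0
```

>>> carry_out([
  [0.5,0,0,0,0,0,0.95],
  [0.5,0,0,0,0,0,0.95],
  [0.5,0,0,0,0,0,0.95],
  [0.5,0,0,0,0,0,0.95],
  [0.5,0,0,0,0,0,0.95],
  [0.5,0,0,0,0,0,0.95],
  [0.5,0,0,0,0,0,0.95],
  [0.5,0,0,0,0,0,0.95],
])

```text
clock: 67.95
position: [0.4397, 0.3883, 0.0858]
ee_rot: [-1.603, -2.702, 0.002]
force: [0.4, -0.5, 0.1]
width: 0.649
gripper_force: 45.0
```

>>> carry_out([
  [0.5,0,0,0,0,0,0.95],
  [0.5,0,0,0,0,0,0.95],
  [0.5,0,0,0,0,0,0.95],
  [0.5,0,0,0,0,0,0.95],
  [0.5,0,0,0,0,0,0.95],
  [0.5,0,0,0,0,0,0.95],
  [0.5,0,0,0,0,0,0.95],
  [0.5,0,0,0,0,0,0],
])

```text
clock: 68.75
position: [0.4396, 0.3885, 0.086]
ee_rot: [2.394, 2.033, -0.001]
force: [0.7, 0.7, -0.8]
width: 0.644
gripper_force: 45.0
```

```bash
python3 - <<'E'
from h import *
plan(.5676,.0100,.0645,-9.25)
im=arm.get_image("top"); P=cloud(im)
print(blobs(im,white(im)&roi(265,200,360,275),.060))
E
```

```text
t68.8 pos [0.4396 0.3885 0.086 ] closing -9.31 z [-3.e-04 -9.e-04 -1.e+00] q7 -1.45 w 0.644
  turn(z) units -0.01 shift units [-14.12   7.49   0.87] noturn shift [-14.11   7.5    0.87]
[(array([312., 231.]), 0.5689, 0.0092, 120.8, 59.5, 80.7)]
```

>>> carry_out([
  [0.5,-0.61,0.3,0,0,0,0],
  [0.5,-0.9,0.48,0,0,0,0],
  [0.5,-0.9,0.48,0,0,0,0],
  [0.5,-0.9,0.48,0,0,0,0],
  [0.5,-0.9,0.48,0,0,0,0],
  [0.5,-0.9,0.48,0,0,0,0],
  [0.5,-0.9,0.48,0,0,0,0],
  [0.5,-0.9,0.48,0,0,0,0],
])

```text
clock: 69.6
position: [0.5026, 0.2024, 0.0862]
ee_rot: [-2.39, -2.039, 0.001]
force: [0.7, 0.5, -0.4]
width: 0.649
gripper_force: 45.0
```

>>> carry_out([
  [0.5,-0.9,0.48,0,0,0,0],
  [0.5,-0.9,0.48,0,0,0,0],
  [0.5,-0.9,0.48,0,0,0,0],
  [0.5,-0.9,0.48,0,0,0,0],
  [0.5,-0.9,0.48,0,0,0,0],
  [0.5,-0.9,0.48,0,0,0,0],
  [0.5,-0.9,0.48,0,0,0,0],
  [0.5,-0.9,0.48,0,0,0,0],
])

```text
clock: 70.4
position: [0.5684, 0.0094, 0.0862]
ee_rot: [-2.39, -2.039, 0.001]
force: [0.3, 0.2, -1.2]
width: 0.641
gripper_force: 45.0
```

>>> carry_out([
  [0.5,0,0,0,0,0,0],
  [0.5,0,0,0.3,0,0,0],
  [0.5,0,0,0.25,0,0,0],
  [0.5,0,0,0,0,0,0],
  [0.5,0,0,0,0,0,0],
  [0.5,0,0,0,0,0,0],
])

```text
clock: 71.0
position: [0.5683, 0.0112, 0.0728]
ee_rot: [-2.392, -2.037, -0.0]
force: [-0.5, -0.4, -0.8]
width: 0.645
gripper_force: 45.0
```

```bash
python3 - <<'E'
from h import *
plan(.5676,.0100,.0645,-9.25)
E
```

```text
t71.0 pos [0.5683 0.0112 0.0728] closing -9.16 z [ 1.e-04  1.e-04 -1.e+00] q7 -0.77 w 0.645
  turn(z) units 0.02 shift units [-0.05 -0.02  0.33] noturn shift [-0.05 -0.02  0.33]
```

>>> carry_out([
  [0.5,-0.05,0,0.2,0,0,0.02],
  [0.5,0,0,0.12,0,0,0],
  [0.5,0,0,0,0,0,0],
  [0.5,0,0,0,0,0,0],
  [0.8,0,0,0,0,0,0],
  [0.8,0,0,0,0,0,0],
  [0.8,0,0,0,0,0,0],
])

```text
clock: 71.7
position: [0.5682, 0.0094, 0.0649]
ee_rot: [2.395, 2.033, 0.0]
force: [0.1, 0.0, 0.3]
width: 0.791
gripper_force: 0.0
```

>>> carry_out([
  [0.8,0,0,-0.6,0,0,0],
  [0.8,0,0,-0.9,0,0,0],
  [0.8,0,0,-0.9,0,0,0],
  [0.8,0,0,-0.4,0,0,0],
  [0.8,0,0,0,0,0,0],
  [0.8,0,0,0,0,0,0],
])

```text
clock: 72.3
position: [0.5679, 0.009, 0.1344]
ee_rot: [2.395, 2.033, -0.001]
force: [-0.4, -0.1, -0.9]
width: 0.8
gripper_force: 0.0
```

```bash
python3 - <<'E'
from h import *
plan(.4045,.0003,.0395,-11.8)
im=arm.get_image("side"); show(im,"i.png",(230,150,450,320),3.4)
E
```

```text
t72.3 pos [0.5679 0.009  0.1344] closing -9.36 z [-2.e-04 -4.e-04 -1.e+00] q7 -0.70 w 0.800
  turn(z) units 0.43 shift units [-1.68 -6.33  3.8 ] noturn shift [-1.41 -6.39  3.8 ]
```

View pics/i.png

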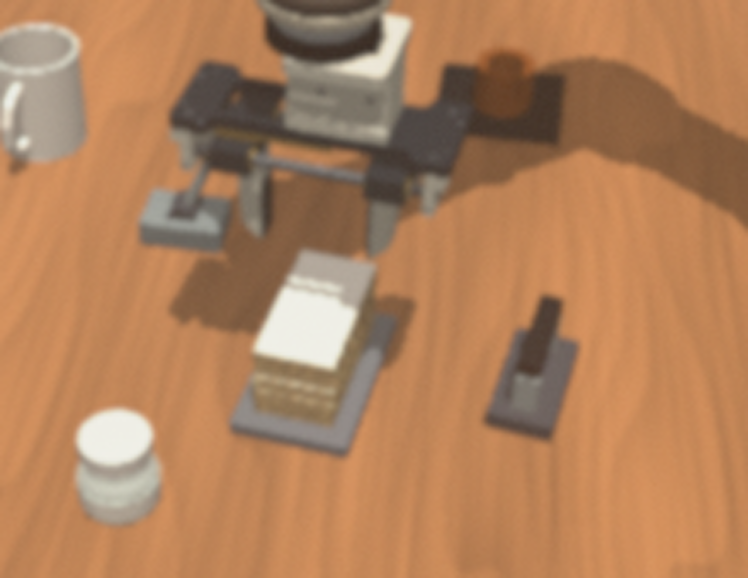

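The pile of five is neat and on the plate, and the weight stands clear on the bench.

>>> carry_out([
  [0.6,0,0,0,0,0,0.43],
  [0.6,-0.24,-0.9,0,0,0,0],
  [0.6,-0.24,-0.9,0,0,0,0],
  [0.6,-0.24,-0.9,0,0,0,0],
  [0.6,-0.24,-0.9,0,0,0,0],
  [0.6,-0.24,-0.9,0,0,0,0],
  [0.6,-0.24,-0.9,0,0,0,0],
  [0.6,-0.24,-0.9,0,0,0,0],
])

```text
clock: 73.15
position: [0.4037, 0.0003, 0.1338]
ee_rot: [-2.437, -1.98, 0.002]
force: [0.9, 1.1, 0.3]
width: 0.6
gripper_force: 0.0
```

>>> carry_out([
  [0.6,0,0,0,0,0,0],
  [0.6,0,0,0.6,0,0,0],
  [0.6,0,0,0.9,0,0,0],
  [0.6,0,0,0.9,0,0,0],
  [0.6,0,0,0.9,0,0,0],
  [0.6,0,0,0.5,0,0,0],
  [0.6,0,0,0,0,0,0],
  [0.6,0,0,0,0,0,0],
])

```text
clock: 73.95
position: [0.4055, 0.0008, 0.0395]
ee_rot: [-2.437, -1.981, 0.001]
force: [0.8, 0.6, 0.6]
width: 0.6
gripper_force: 0.0
```

```bash
python3 - <<'E'
from h import *
plan(.4045,.0003,.0395,-11.8)
im=arm.get_image("top"); 
print(blobs(im,white(im)&roi(265,200,360,275),.072)); print(blobs(im,amber(im),.048))
E
```

```text
t74.0 pos [0.4055 0.0008 0.0395] closing -11.78 z [-9.e-04  4.e-04 -1.e+00] q7 -0.93 w 0.600
  turn(z) units 0.00 shift units [-0.03 -0.03  0.  ] noturn shift [-0.03 -0.03  0.  ]
[(array([311., 230.]), 0.5686, 0.0103, 120.6, 58.8, 80.6)]
[(array([497., 298.]), 0.438, -0.3849, 57.4, 54.2, 70.6)]
```

>>> carry_out([
  [0.05,0,0,0,0,0,0],
  [0.05,0,0,0,0,0,0],
  [0.05,0,0,0,0,0,0],
  [0.05,0,0,0,0,0,0],
  [0.05,0,0,0,0,0,0],
  [0.05,0,0,0,0,0,0],
  [0.05,0,0,0,0,0,0],
  [0.05,0,0,0,0,0,0],
], squeeze=60)

```text
clock: 74.8
position: [0.4047, 0.0003, 0.0396]
ee_rot: [-2.438, -1.981, 0.002]
force: [-4.3, 0.6, 5.0]
width: 0.186
gripper_force: 60.0
```

>>> carry_out([
  [0.05,0,0,0,0,0,0],
  [0.05,0,0,-0.4,0,0,0],
  [0.05,0,0,-0.8,0,0,0],
  [0.05,0,0,-0.8,0,0,0],
  [0.05,0,0,-0.8,0,0,0],
  [0.05,0,0,-0.7,0,0,0],
  [0.05,0,0,0,0,0,-0.45],
  [0.05,0,0,0,0,0,0],
])

```text
clock: 75.6
position: [0.4059, 0.0003, 0.128]
ee_rot: [2.392, 2.035, 0.002]
force: [-0.3, 0.6, -6.7]
width: 0.192
gripper_force: 60.0
```

```bash
python3 - <<'E'
from h import *
plan(.5676,.0103,.1125,-9.2)
s=arm.observe(); print(s["force"].round(1),s["gripper_force"])
E
```

```text
t75.6 pos [4.059e-01 3.000e-04 1.280e-01] closing -9.21 z [ 1.5e-03 -1.0e-04 -1.0e+00] q7 -0.68 w 0.192
  turn(z) units -0.00 shift units [1.43 6.32 0.63] noturn shift [1.43 6.32 0.63]
[-0.3  0.6 -6.7] 59.99724268913269
```

>>> carry_out([
  [0.05,0.1,0.45,0,0,0,0],
  [0.05,0.19,0.83,0,0,0,0],
  [0.05,0.19,0.83,0,0,0,0],
  [0.05,0.19,0.83,0,0,0,0],
  [0.05,0.19,0.83,0,0,0,0],
  [0.05,0.19,0.83,0,0,0,0],
  [0.05,0.19,0.83,0,0,0,0],
  [0.05,0.19,0.83,0,0,0,0],
])

```text
clock: 76.4
position: [0.5669, 0.0106, 0.1262]
ee_rot: [-2.394, -2.033, 0.001]
force: [0.6, -0.4, -6.5]
width: 0.189
gripper_force: 60.0
```

>>> carry_out([
  [0.05,0,0,0,0,0,0],
  [0.05,0,0,0,0,0,0],
  [0.05,0,0,0.2,0,0,0],
  [0.05,0,0,0,0,0,0],
  [0.05,0,0,0,0,0,0],
])

```text
clock: 76.9
position: [0.565, 0.0104, 0.1219]
ee_rot: [-2.393, -2.035, 0.001]
force: [0.4, 0.2, -7.0]
width: 0.192
gripper_force: 60.0
```

```bash
python3 - <<'E'
from h import *
plan(.5678,.0103,.1120,-9.2)
s=arm.observe(); print(s["force"].round(1),s["gripper_force"])
E
```

```text
t76.9 pos [0.565  0.0104 0.1219] closing -9.23 z [-8.e-04 -4.e-04 -1.e+00] q7 -0.72 w 0.192
  turn(z) units -0.01 shift units [0.01 0.11 0.4 ] noturn shift [0.01 0.11 0.4 ]
[ 0.4  0.2 -7. ] 59.997897148132324
```

>>> carry_out([
  [0.05,0,0.09,0.15,0,0,0],
  [0.05,0,0,0.15,0,0,0],
  [0.05,0,0,0.09,0,0,0],
  [0.05,0,0,0.03,0,0,0],
  [0.05,0,0,0,0,0,0],
  [0.05,0,0,0,0,0,0],
])

```text
clock: 77.5
position: [0.5677, 0.0102, 0.1118]
ee_rot: [2.393, 2.035, -0.0]
force: [-1.1, -1.2, -5.6]
width: 0.192
gripper_force: 60.0
```

>>> carry_out([
  [0.5,0,0,0,0,0,0],
  [0.5,0,0,0,0,0,0],
  [0.5,0,0,0,0,0,0],
  [0.5,0,0,0,0,0,0],
  [0.5,0,0,0,0,0,0],
  [0.5,0,0,-0.6,0,0,0],
  [0.5,0,0,-0.9,0,0,0],
  [0.5,0,0,-0.9,0,0,0],
])

```text
clock: 78.3
position: [0.5678, 0.0106, 0.1734]
ee_rot: [-2.392, -2.036, -0.0]
force: [-0.0, 0.3, -0.2]
width: 0.498
gripper_force: 0.0
```

```bash
python3 - <<'E'
from h import *
plan(.60,-.15,.16,80)
im=arm.get_image("top"); P=cloud(im); m=roi(365,155,415,205)&(P[...,2]<.15)
print("tip",P[m&(P[...,2]>.06)].mean(0),P[m&(P[...,2]>.06)].max(0))
print(blobs(im,amber(im),.048))
E
```

```text
t78.3 pos [0.5678 0.0106 0.1734] closing -9.21 z [ 0.e+00  4.e-04 -1.e+00] q7 -0.67 w 0.498
  turn(z) units -15.57 shift units [-2.38 -6.1   0.53] noturn shift [-6.13  2.3   0.53]
tip [ 0.66921743 -0.14923178  0.10049601] [ 0.68202409 -0.1378247   0.10943096]
[(array([497., 299.]), 0.437, -0.3845, 59.4, 54.3, -72.9)]
```

>>> carry_out([
  [0,-0.87,0.36,0,0,0,0],
  [0,-0.87,0.36,0,0,0,0],
  [0,-0.87,0.36,0,0,0,0],
  [0,-0.87,0.36,0,0,0,0],
  [0,-0.87,0.36,0,0,0,0],
  [0,-0.87,0.36,0,0,0,0],
  [0,-0.87,0.36,0,0,0,0],
  [0,0,0,0,0,0,-0.6],
], squeeze=10)

```text
clock: 79.15
position: [0.6061, -0.1547, 0.1723]
ee_rot: [2.335, 2.099, -0.001]
force: [-0.0, 0.5, -0.5]
width: 0.004
gripper_force: 0.0
```

>>> carry_out([
  [0,0,0,0,0,0,-0.5],
  [0,0,0,0,0,0,0],
  [0,0,0,0.6,0,0,0],
  [0,0,0,0.8,0,0,0],
  [0,0,0,0.8,0,0,0],
  [0,0,0,0.6,0,0,0],
  [0,0,0,0,0,0,0],
  [0,0,0,0,0,0,0],
])

```text
clock: 79.95
position: [0.6056, -0.1498, 0.1017]
ee_rot: [-2.277, -2.164, 0.0]
force: [-0.2, 0.2, 0.8]
width: 0.008
gripper_force: 0.0
```

```bash
python3 - <<'E'
from h import *
plan(.708,-.153,.062,-2.9)
im=arm.get_image("side"); show(im,"j.png",(230,150,390,300),4)
E
```

```text
t80.0 pos [ 0.6056 -0.1498  0.1017] closing -2.93 z [-3.e-04  3.e-04 -1.e+00] q7 -0.35 w 0.008
  turn(z) units -0.00 shift units [0.08 4.1  1.59] noturn shift [0.08 4.1  1.59]
```

View pics/j.png

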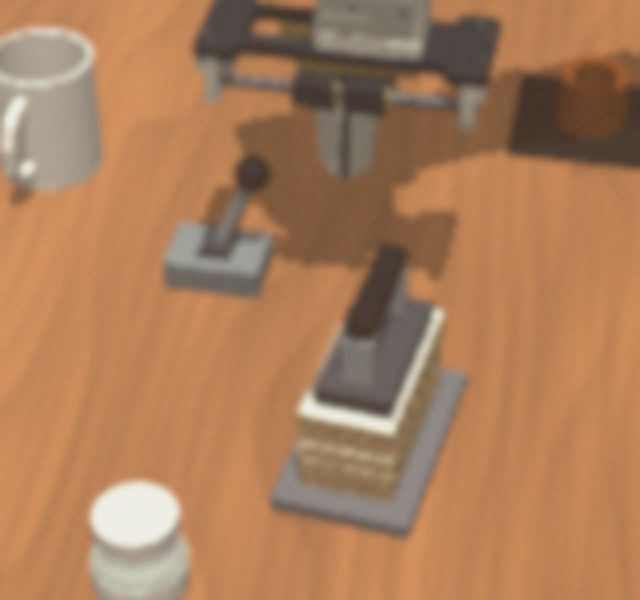

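The pile, with the weight centred and lengthwise, stands on the plate. The closed fingers are in front of the lever knob, which is at about (252,172) in this crop.

>>> carry_out([
  [0,0.08,0,0.6,0,0,0],
  [0,0,0,0.6,0,0,0],
  [0,0,0,0.25,0,0,0],
  [0,0,0,0,0,0,0],
])

```text
clock: 80.4
position: [0.6047, -0.1481, 0.0639]
ee_rot: [-2.276, -2.163, 0.003]
force: [0.4, -0.3, -0.1]
width: 0.004
gripper_force: 0.0
```

>>> carry_out([
  [0,0,0.5,0,0,0,0],
  [0,0,0.5,0,0,0,0],
  [0,0,0.4,0,0,0,0],
  [0,0,0.4,0,0,0,0],
  [0,0,0.4,0,0,0,0],
  [0,0,0.4,0,0,0,0],
])

```text
clock: 81.0
position: [0.6713, -0.1514, 0.0655]
ee_rot: [-2.277, -2.164, 0.0]
force: [-1.0, -0.1, 1.6]
width: 0.005
gripper_force: 0.6
```

>>> carry_out([
  [0,0,0.4,0,0,0,0],
  [0,0,0.3,0,0,0,0],
  [0,0,0.3,0,0,0,0],
  [0,0,0.2,0,0,0,0],
  [0,0,0,0,0,0,0],
])

```text
clock: 81.5
position: [0.7012, -0.1528, 0.0653]
ee_rot: [2.277, 2.164, 0.001]
force: [0.5, -0.1, 0.0]
width: 0.003
gripper_force: 0.0
```

```bash
python3 - <<'E'
from h import *
plan(.708,-.153,.065,-2.9)
im=arm.get_image("side"); P=cloud(im); m=roi(255,150,320,235)&(P[...,2]>.05)&(P[...,2]<.12)&(im["pixels"].max(2)<60)
for b in blobs(im,m,.09,15): print(b)
print(P[m].mean(0))
E
```

```text
t81.5 pos [ 0.7012 -0.1528  0.0653] closing -2.93 z [ 4.e-04  2.e-04 -1.e+00] q7 -0.34 w 0.003
  turn(z) units -0.00 shift units [0.01 0.27 0.01] noturn shift [0.01 0.27 0.01]
[nan nan nan]<stdin>:5: RuntimeWarning: Mean of empty slice.
  ret = um.true_divide(
```

>>> carry_out([
  [0,0,0.25,0,0,0,0],
  [0,0,0,0,0,0,0],
])

```text
clock: 81.75
position: [0.7051, -0.1533, 0.0651]
ee_rot: [-2.275, -2.162, 0.005]
force: [-8.5, 0.8, 3.4]
width: 0.003
gripper_force: 4.0
```

>>> carry_out([
  [0,0,0.2,0,0,0,0],
  [0,0,0,0,0,0,0],
])

```text
clock: 81.95
position: [0.7056, -0.1533, 0.0649]
ee_rot: [-2.27, -2.159, 0.016]
force: [-27.7, 1.6, 14.7]
width: 0.003
gripper_force: 14.3
```

```bash
python3 - <<'E'
from h import *
im=arm.get_image("side"); show(im,"k.png",(230,150,390,300),4)
E
```

```text
(no output)
```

View pics/k.png

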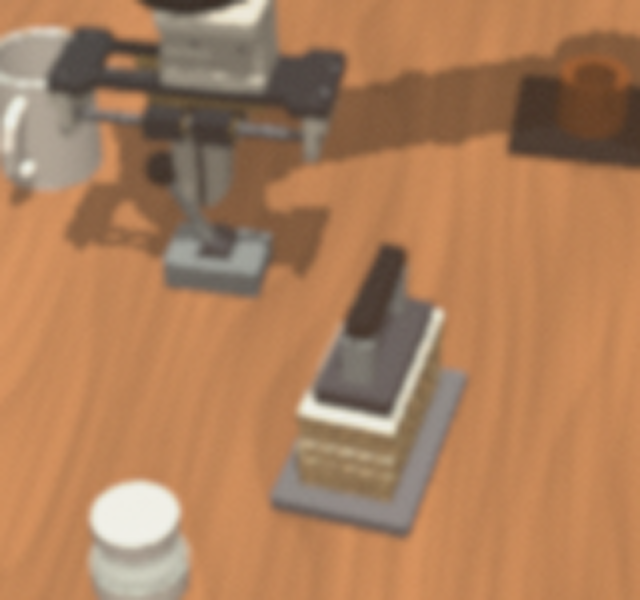

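The lever is at its far stop: the force rose to 28 N, and the knob sits beyond the fingers. I'll back off and do the final check.

>>> carry_out([
  [0,0,-0.4,0,0,0,0],
  [0,0,-0.6,0,0,0,0],
  [0,0,-0.6,0,0,0,0],
  [0,0,-0.6,0,0,0,0],
  [0,0,0,-0.8,0,0,0],
  [0,0,0,-0.9,0,0,0],
  [0,0,0,-0.9,0,0,0],
  [0,0,0,-0.9,0,0,0],
])

```text
clock: 82.8
position: [0.6571, -0.1508, 0.1542]
ee_rot: [2.277, 2.163, 0.001]
force: [-0.1, -0.0, -0.2]
width: 0.006
gripper_force: 0.0
```

>>> carry_out([
  [0,-0.9,0,-0.3,0,0,0],
  [0,-0.9,0,-0.3,0,0,0],
  [0,-0.9,0,0,0,0,0],
  [0,-0.9,0,0,0,0,0],
  [0,-0.9,0,0,0,0,0],
  [0,0,0,0,0,0,0],
  [0,0,0,0,0,0,0],
])

```text
clock: 83.5
position: [0.6512, -0.2633, 0.168]
ee_rot: [2.279, 2.163, 0.001]
force: [0.1, 0.7, 0.2]
width: 0.003
gripper_force: 0.0
```

```bash
python3 - <<'E'
from h import *
s=arm.observe(); print(s["clock"],s["position"].round(3),s["force"].round(1))
im=arm.get_image("top"); P=cloud(im); show(im,"l.png",(200,130,560,350),2.2)
m=roi(270,190,360,275); print("bar",blobs(im,(P[...,2]>.118)&(P[...,2]<.15)&m,.136,30))
print("slab",blobs(im,(P[...,2]>.08)&(P[...,2]<.15)&m,.088,30))
print("tape",blobs(im,amber(im),.048),"jar",blobs(im,white(im)&roi(230,150,275,200),.062))
E
```

```text
83.5 [ 0.651 -0.263  0.168] [0.1 0.7 0.2]
bar [(array([311., 226.]), 0.5653, 0.0105, 79.8, 20.5, 80.2)]
slab [(array([311., 230.]), 0.5663, 0.0104, 99.7, 51.0, 80.9)]
tape [(array([497., 298.]), 0.4383, -0.3858, 56.2, 53.9, 64.3)] jar [(array([249., 176.]), 0.6886, 0.148, 47.5, 45.7, 2.5)]
```

View pics/l.png

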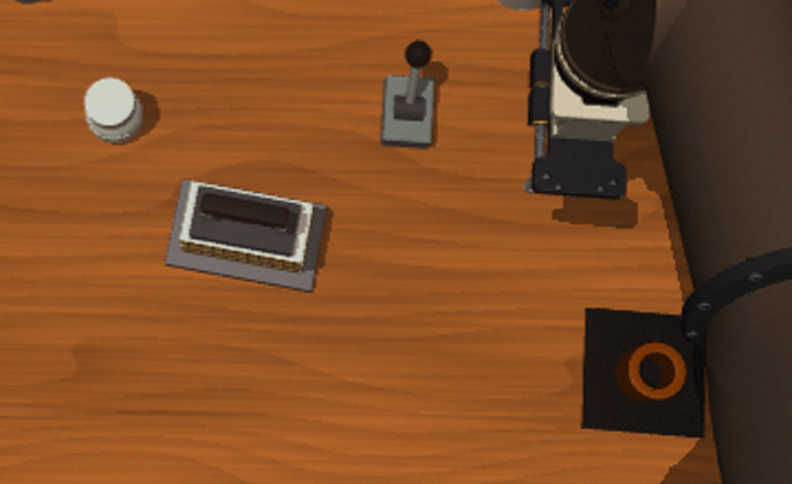

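The final view shows the weight centred and lengthwise on the pile, the tape on the mat, the lever fully over and the jar where it was.

```bash
python3 -c "
from cell import arm
print(arm.sign_off())"
```

```text
the job is handed in; nothing more can be done
None
```

The job is handed in: all five panels are in a neat pile on the plate with the weight centred on top, the tape roll is on the mat (I recentred it after it was knocked to the edge), the fan lever is fully over, and the jar was not touched.

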